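Mount glass plates in a sprung clip rack

TASK

Pry up the lid of the plate case with the flat-bladed spatula, its blade in the notch at the front, and move every glass plate from the case into the clip rack: one plate to a clip, upright, roughly centred along the clip and pressed fully home between the sprung jaws. Then leave the case shut and the spatula lying flat on the middle of its mat; never let a plate topple, and do not knock over the beaker.

Things in the scene. Friction and masses are not known exactly. Their poses are not given: they have to be found in the camera images.
- case: grey box fixed to the bench, 110 deep (x) x 180 wide (y) x 93 mm high without lid, walls and floor 5 mm; origin at the centre of its underside, notched front to -x. A dark insert rising to z = 35 mm has three slots 8 mm wide along x at y = -50, 0, +50 mm; each may hold one plate, upright on the floor, its x along the case's, the top of its bar 2 mm below the rim
- notch (a point): middle of the notch through the top of the case's front wall, on the outer face, 88 mm above the bench; the notch is 50 mm wide and 10 mm high (its sill 83 mm above the bench), its ceiling is the underside of the shut lid. Axes as the case
- lid_hinge (a point): middle of the lid's hinge axis, at the top of the back wall, 93 mm above the bench; the axis runs along the case's y
- lid_edge (a point): middle of the free front edge of the white lid, half-way through its 6 mm thickness, 110 mm from the hinge. The lid is a plain flat panel 110 x 180 x 6 mm, flush with the case and without a handle
- lid (a joint): lid angle in rad: 0 shut and flat, 1.57 upright, 1.9 fully open, leaning back. A stiff hinge: the lid stays where it is left and needs about 3 N at its front edge to lift
- opener_grip (a point): spatula: centre of its wooden handle (90 long x 18 wide x 20 mm high, 10 mm above its underside); x runs from the handle to the blade, z up when it lies flat. A straight steel blade 26 mm wide and 3 mm thick projects 85 mm in front of the handle, its middle 4.5 mm above the underside
- opener_tip (a point): middle of the end of the spatula's blade, 130 mm ahead of the handle centre along its x and 5.5 mm below it
- mat: dark flat rubber mat fixed to the bench, 90 (x) x 220 (y) x 2 mm, origin at the centre of its underside; the spatula starts on it lying roughly along the mat's y
- tip_box: blue pipette-tip box, fixed, 91 x 118 mm; its clear lid stands open at the back, reaching about 160 mm up: an obstacle between case and rack
- beaker: glass beaker, 59 x 66 x 72 mm, a bystander on the bench; origin at the centre of its underside
- plate1_bar (a point): glass plate 1 of up to 3 (None when absent): glass 64 mm long (x), 5 mm thick (y), 70 mm high, with a white grip bar on top 52 mm long, 10 mm thick, 18 mm high (z 68 to 86 mm above the lower edge of the glass); z up. This point is the centre of the bar, 77 mm above the lower edge of the glass; weight about 70 g
- clip1 (a point): clip 1 of 3 in the rack: middle of its floor, 8 mm above the bench, where the lower edge of a plate stands when home. x runs along the clip, as a plate's x (either way round) must
- plate2_bar (a point): glass plate 2 of up to 3 (None when absent): glass 64 mm long (x), 5 mm thick (y), 70 mm high, with a white grip bar on top 52 mm long, 10 mm thick, 18 mm high (z 68 to 86 mm above the lower edge of the glass); z up. This point is the centre of the bar, 77 mm above the lower edge of the glass; weight about 70 g
- clip2 (a point): clip 2 of 3 in the rack: middle of its floor, 8 mm above the bench, where the lower edge of a plate stands when home. x runs along the clip, as a plate's x (either way round) must
- plate3_bar (a point): glass plate 3 of up to 3 (None when absent): glass 64 mm long (x), 5 mm thick (y), 70 mm high, with a white grip bar on top 52 mm long, 10 mm thick, 18 mm high (z 68 to 86 mm above the lower edge of the glass); z up. This point is the centre of the bar, 77 mm above the lower edge of the glass; weight about 70 g
- clip3 (a point): clip 3 of 3 in the rack: middle of its floor, 8 mm above the bench, where the lower edge of a plate stands when home. x runs along the clip, as a plate's x (either way round) must
- rack: aluminium rack fixed to the bench: base 90 x 176 x 8 mm, origin under its centre; three clips in a row along y, 60 mm apart. Each has two steel jaws 44 mm long, sprung shut, nearly meeting 32 mm above the clip's floor and flaring to a mouth 14 mm wide 56 mm above the bench; 10 to 20 N downward parts them, a plate merely let go stays up on the flare. Below is a groove 7 mm wide, 10 mm deep

How it is judged (in metres and radians):
On the way:
1. the lid is pried up by the spatula's blade (value of joint lid above 0.25 rad and contact force between opener and lid above 0.3 N), for 0.1 s.
At the end, for the whole second after the job is handed in: Each plate stands in a clip: edge within 3.5 mm of its floor, bar within 20 mm lengthwise and 8 mm sideways of its middle, aligned to 0.15 rad, tilt under 0.12. Lid below 0.06 rad. Spatula flat, at rest on the mat: handle within 60 mm across, 110 mm along of its middle; tip within 80 and 140 mm (((x of plate1_bar in the frame of clip1 between -0.02 and 0.02 m and y of plate1_bar in the frame of clip1 between -0.008 and 0.008 m and z of plate1_bar in the frame of clip1 between 0.06 and 0.0805 m and angle between the x axis of plate1_bar and the x axis of clip1, either way round below 0.15 rad) or (x of plate1_bar in the frame of clip2 between -0.02 and 0.02 m and y of plate1_bar in the frame of clip2 between -0.008 and 0.008 m and z of plate1_bar in the frame of clip2 between 0.06 and 0.0805 m and angle between the x axis of plate1_bar and the x axis of clip2, either way round below 0.15 rad) or (x of plate1_bar in the frame of clip3 between -0.02 and 0.02 m and y of plate1_bar in the frame of clip3 between -0.008 and 0.008 m and z of plate1_bar in the frame of clip3 between 0.06 and 0.0805 m and angle between the x axis of plate1_bar and the x axis of clip3, either way round below 0.15 rad)) and ((x of plate2_bar in the frame of clip1 between -0.02 and 0.02 m and y of plate2_bar in the frame of clip1 between -0.008 and 0.008 m and z of plate2_bar in the frame of clip1 between 0.06 and 0.0805 m and angle between the x axis of plate2_bar and the x axis of clip1, either way round below 0.15 rad) or (x of plate2_bar in the frame of clip2 between -0.02 and 0.02 m and y of plate2_bar in the frame of clip2 between -0.008 and 0.008 m and z of plate2_bar in the frame of clip2 between 0.06 and 0.0805 m and angle between the x axis of plate2_bar and the x axis of clip2, either way round below 0.15 rad) or (x of plate2_bar in the frame of clip3 between -0.02 and 0.02 m and y of plate2_bar in the frame of clip3 between -0.008 and 0.008 m and z of plate2_bar in the frame of clip3 between 0.06 and 0.0805 m and angle between the x axis of plate2_bar and the x axis of clip3, either way round below 0.15 rad)) and ((x of plate3_bar in the frame of clip1 between -0.02 and 0.02 m and y of plate3_bar in the frame of clip1 between -0.008 and 0.008 m and z of plate3_bar in the frame of clip1 between 0.06 and 0.0805 m and angle between the x axis of plate3_bar and the x axis of clip1, either way round below 0.15 rad) or (x of plate3_bar in the frame of clip2 between -0.02 and 0.02 m and y of plate3_bar in the frame of clip2 between -0.008 and 0.008 m and z of plate3_bar in the frame of clip2 between 0.06 and 0.0805 m and angle between the x axis of plate3_bar and the x axis of clip2, either way round below 0.15 rad) or (x of plate3_bar in the frame of clip3 between -0.02 and 0.02 m and y of plate3_bar in the frame of clip3 between -0.008 and 0.008 m and z of plate3_bar in the frame of clip3 between 0.06 and 0.0805 m and angle between the x axis of plate3_bar and the x axis of clip3, either way round below 0.15 rad)) and angle between each of plate1_bar, plate2_bar, plate3_bar's own z axis and vertical below 0.12 rad and value of joint lid below 0.06 rad and x of opener_grip in the frame of mat between -0.06 and 0.06 m and y of opener_grip in the frame of mat between -0.11 and 0.11 m and y of opener_tip in the frame of mat between -0.14 and 0.14 m and x of opener_tip in the frame of mat between -0.08 and 0.08 m and height (world z) of opener_grip below 0.018 m and height (world z) of opener_tip below 0.015 m and angle between opener_grip's own z axis and vertical below 0.2 rad and linear speed of opener below 0.02 m/s); the robot touches nothing.
It fails at once if a plate topples (angle between any of plate1_bar, plate2_bar, plate3_bar's own z axis and vertical above 0.8 rad).
It fails at once if the beaker is knocked over (angle between beaker's own z axis and vertical above 0.7 rad).
Of plate1, plate2, plate3 only 2 to 3 are there at a start; the rules pass over those that are not, and their reading is None.
At some moment in a run one of opener may be knocked a few centimetres aside while the robot is not near it.
It also fails if it takes over 210 s, if anything falls off the work surface, if the arm or the gripper's body presses on something with over 40 N, if the wrist force passes 120 N, or if a joint passes its speed limit or range.

ROBOT

A 7-joint arm with a two-finger parallel gripper is mounted at the origin on a cart in front of the work surface, level with it; the furniture and walls round the work are solid. World frame = base frame: x ahead of the robot, y to its left, z up, the work surface at z = 0. Lengths are in m, angles in degrees, forces in N, time in s.
With the tool pointing down it reaches from about 0.425 to 0.875 m from the base axis. Payload 4.7 kg.
Tool frame: the origin (TCP) lies at the very end of the fingers, on their centre line; the grasp point (between the pads) lies 19 mm behind it; z points along the fingers, y is the line along which they close (so a half turn about z gives the same grasp; the last joint's range is limited). The gripper opens to 87 mm and grips with 3 to 60 N. Pads are 19 mm wide; open, the fingers measure 117 mm over their backs; the gripper's body (75 mm by 190 mm) begins 51 mm behind the grasp point.
Start: joints at [-72.13, 18.392, -4.016, 83.108, 1.295, 78.541, -3.26], TCP at [0.191, 0.621, 0.223] pointing down, gripper open.
Joint ranges: [-163.93, 163.93], [-17.29, 119.83], [-79.2, 71.16], [3.27, 140.29], [-89.18, 269.18], [5.43, 117.66], [-154.24, 154.24]. Speed limits (degrees/s): [147.25, 147.25, 180, 180, 180, 180, 180].

INTERFACE

Orientations are given as [roll, pitch, yaw] about the fixed x, y, z axes, in that order (R = Rz(yaw) Ry(pitch) Rx(roll)).
In Python, from cell import get_obs, read_camera, sign_off, silhouettes gives the robot as it stands.
- The arm moves only by the tool play_rows, never from a script. Its argument "steps" is a list that holds one entry, the list of rows, each a list of 7 numbers: the shift along the tool's x, y, z in m, then the turn, a rotation vector about the tool's x, y, z in rad, then the finger opening in m, from 0 to 0.087. A call has 1 to 12 rows; each row shifts and turns the commanded pose from where the row before left it, along the tool's axes as they then stand; what a row does not reach is not made up. A row lasts 1/10 s, in which the tool goes at most 50 mm and 8.59 degrees, less where a joint would pass 70% of its speed; a pose out of reach is approached as far as the arm can. A call is refused whole if a number of a shift passes 0.05 or a number of a turn 0.15, either way. A call with a gripper value outside its range is refused whole. The fingers move at their own pace and stop on an object; "force" is the grip in N (left out, the last holds). Time passes only in rows, so rows that do not move let the fingers close. It gives the time, the measured TCP pose, the force, the opening and the grip force at its end, in the units of the state.
- get_obs(): the state, without advancing time (a new reading comes with each control period).
- read_camera(name): name is "scene" or "top" or "wrist"; returns a dict with "frame" (400x640x3 uint8, red, green, blue), "intrinsics" (3x3 intrinsics, pixels), "view" (4x4, takes a point from world to camera coordinates). Camera axes: x right, y up, looking along -z (the intrinsics and any distortion apply to the point x, -y, -z); pixel columns grow to the right and rows downward; lengths in m; the calibration is good to about 2 mm. A picture is of the moment at which its call begins. There is no depth.
- sign_off(): hands the job in; it is judged then, once.
Trained networks look in the newest picture that a camera, given by its name, has taken for a name from the list of things; names that differ only in an ending like _2 or _b are one class to them, and where a whole thing is asked for, a point or a joint stands for the part that bears it (a point fixed in the world has none). Each returns a list of dicts, best first, with "p" (0 to 1); they miss things now and then, are a little off and sometimes report something else, mostly with a low value. They report only what shows in the picture. A call takes as long as a camera call.
- silhouettes(camera, name): "pixels" (400x640 bool, what is visible of it) and "extent" ([left, top, right, bottom] in pixels, round what is visible of it).
The state is a dict: "time_s": time; "qpos": joint angles; "joint_velocities": joint speeds; "effort": joint torques, N m; "tool_pos": TCP position; "tool_rot": TCP orientation; "force": force on the tool from outside, world axes, zero at the start; "wrist_torque": the same for the moment, N m; "grip_width": finger opening in m; "grasp_force": force on a finger pad.
Only numpy, scipy, OpenCV 4.12 (cv2) and the standard library are available. Lean on these libraries where they do the work, as an engineer would, in place of code of your own. Each camera call takes 0.05 s, during which the arm holds its last target. There are 200 camera calls.

## Working session

There is one attempt and no reset: what is moved stays moved. The work goes in short steps, Python scripts to look and compute and a tool call to move; the robot and the scene stay as the last step left them, time stands still between calls to the robot, and variables do not carry over. Pictures are saved under pics/ and viewed, at most 14 in all, crops included, and the job is handed in when it is done.

Besides the shell and the picture viewer there is one more tool, called after ">>>" in YAML: its name, and indented under it one key for each argument. play_rows: Moves the arm, as the interface text tells. Its arguments: {"type":"object","properties":{"steps":{"type":"array","items":{"type":"array","items":{"type":"array","items":{"type":"number"}}}},"force":{"type":"number"}},"required":["steps"]}

```bash
ls; mkdir -p pics; python3 - <<'E'
from cell import *
import cv2,numpy as np
o=get_obs();print({k:np.round(v,4).tolist() for k,v in o.items()})
for n in["scene","top","wrist"]:
    c=read_camera(n);cv2.imwrite(f"pics/{n}0.png",c["frame"][:,:,::-1]);print(n,np.round(c["intrinsics"],1).tolist(),np.round(c["view"],4).tolist())
    for t in["case","notch","lid_edge","lid","opener_grip","mat","tip_box","beaker","plate1_bar","rack","clip1"]:
        for r in silhouettes(n,t)[:3]:
            if r["p"]>.3: print(n,t,round(float(r["p"]),2),np.round(r["extent"]).tolist(),int(r["pixels"].sum()))
E
```

```text
pics
{'time_s': 0.0, 'qpos': [-72.13, 18.4402, -4.0172, 83.1755, 1.2959, 78.5412, -3.2571], 'joint_velocities': [0.0313, -0.0516, 0.0848, -0.0084, 0.0266, -0.0755, -0.0494], 'effort': [-0.0, -49.1281, -0.404, -31.253, -0.0641, 0.0437, 0.0002], 'tool_pos': [0.1906, 0.6208, 0.2214], 'tool_rot': [-179.8884, 0.0062, 162.9444], 'force': [0.3304, 0.1138, 0.3932], 'wrist_torque': [0.0157, -0.0148, -0.0114], 'grasp_force': 0.0, 'grip_width': 0.0869}
scene [[388.2, 0.0, 314.4], [0.0, 388.2, 195.6], [0.0, 0.0, 1.0]] [[-0.8931, -0.4498, -0.0057, 0.4645], [0.3696, -0.741, 0.5606, -0.236], [-0.2564, 0.4986, 0.8281, -1.0199], [0.0, 0.0, 0.0, 1.0]]
scene case 0.56 [223.0, 266.0, 284.0, 360.0] 4340
scene notch 0.6 [224.0, 268.0, 284.0, 356.0] 4280
scene lid_edge 0.86 [230.0, 266.0, 285.0, 350.0] 3664
scene lid 0.64 [228.0, 267.0, 285.0, 350.0] 3669
scene opener_grip 0.86 [334.0, 193.0, 365.0, 245.0] 389
scene tip_box 0.5 [344.0, 132.0, 397.0, 181.0] 1315
scene beaker 0.64 [224.0, 266.0, 289.0, 360.0] 4380
scene rack 0.73 [345.0, 136.0, 396.0, 185.0] 1237
scene clip1 0.83 [346.0, 130.0, 395.0, 180.0]
[... 434 characters left out ...]
.0] 2784
top lid_edge 0.64 [158.0, 180.0, 237.0, 253.0] 2729
top lid 0.68 [163.0, 182.0, 239.0, 250.0] 2730
top opener_grip 0.86 [304.0, 243.0, 362.0, 252.0] 501
top mat 0.86 [288.0, 228.0, 369.0, 263.0] 1943
top mat 0.73 [304.0, 243.0, 366.0, 254.0] 488
top tip_box 0.73 [159.0, 182.0, 244.0, 261.0] 3425
top beaker 0.5 [303.0, 241.0, 363.0, 254.0] 502
top plate1_bar 0.45 [382.0, 215.0, 451.0, 255.0] 1959
top rack 0.93 [388.0, 213.0, 451.0, 258.0] 1871
top clip1 0.85 [385.0, 214.0, 452.0, 255.0] 1935
wrist [[350.3, 0.0, 315.4], [0.0, 350.3, 195.5], [0.0, 0.0, 1.0]] [[0.2935, 0.9559, -0.0006, -0.6499], [-0.9207, 0.2825, -0.2693, 0.0329], [-0.2573, 0.0796, 0.963, -0.3911], [0.0, 0.0, 0.0, 1.0]]
```

View pics/scene0.png

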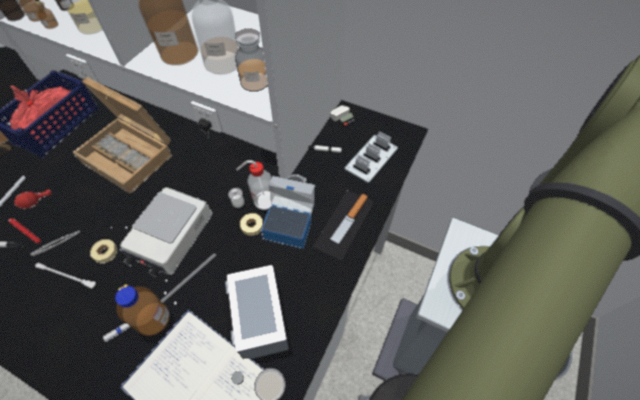

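View pics/top0.png

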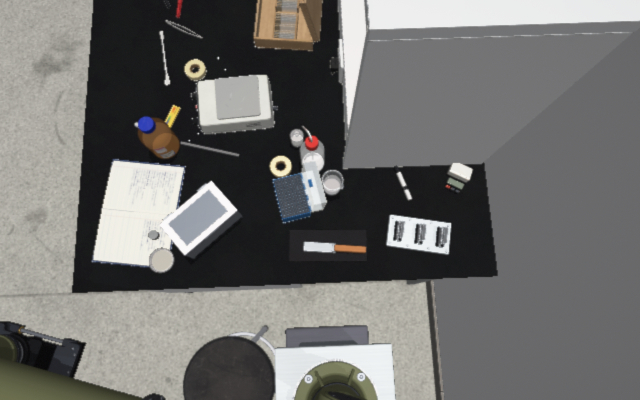

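The scene shows the case near (257,310) with its lid shut, the spatula on its mat at (350,220), the tip box at (290,215) and the rack at (372,155). In the top view they are at (200,218), (335,247), (300,195) and (419,234). I'll zoom in on the case and the rack.

```bash
python3 - <<'E'
import cv2,numpy as np
t=cv2.imread("pics/top0.png");s=cv2.imread("pics/scene0.png")
a=cv2.resize(t[170:270,150:250],(400,400),interpolation=2);b=cv2.resize(s[262:362,210:310],(400,400),interpolation=2)
c=cv2.resize(t[205:265,280:460],(800,200*4//3),interpolation=2)[:200]
cv2.imwrite("pics/crop0.png",np.vstack([np.hstack([a,b]),c]))
E
```

```text
(no output)
```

View pics/crop0.png

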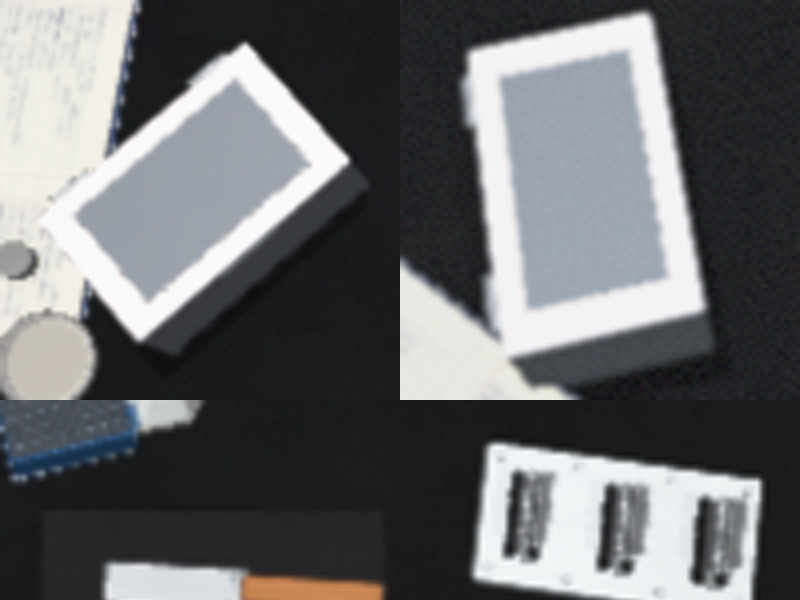

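The crop shows hinge tabs on the case's upper-left side in the top view, so the notched dark front faces lower right. Lid corners in the top view are about (160,224), (212,181), (237,210) and (185,255). Next step is to turn these into poses.

```bash
cat > h.py <<'E'
import cv2,numpy as np
from scipy.optimize import least_squares
from scipy.spatial.transform import Rotation as R
from cell import *
def proj(c,P):
    p=np.atleast_2d(P)@c["view"][:3,:3].T+c["view"][:3,3]; K=c["intrinsics"]
    return np.c_[K[0,0]*p[:,0]/-p[:,2]+K[0,2],K[1,1]*-p[:,1]/-p[:,2]+K[1,2]]
def unproj(c,uv,z):
    uv=np.atleast_2d(uv);K=c["intrinsics"];V=c["view"];Rt=V[:3,:3].T;o=-Rt@V[:3,3]
    d=np.c_[(uv[:,0]-K[0,2])/K[0,0],-(uv[:,1]-K[1,2])/K[1,1],-np.ones(len(uv))]@Rt.T
    return o+d*((z-o[2])/d[:,2])[:,None]
def rect(x,y,yaw,a,b,z):
    c,s=np.cos(yaw),np.sin(yaw);q=np.array([[-a,-b],[-a,b],[a,b],[a,-b]])/2
    return np.c_[x+q[:,0]*c-q[:,1]*s,y+q[:,0]*s+q[:,1]*c,np.full(4,z)]
def fit(obs,a,b,z,x0):
    # obs: list of (cam, 4 pixel corners any order); returns x,y,yaw, rms px
    def f(p):
        r=[]
        for c,uv in obs:
            q=proj(c,rect(*p,a,b,z)); D=np.linalg.norm(q[:,None]-np.asarray(uv)[None],axis=2)
            r+=[q[i]-np.asarray(uv)[D[i].argmin()] for i in range(4)]
        return np.ravel(r)
    s=least_squares(f,x0);return s.x,np.sqrt(np.mean(s.fun**2))
def quad(m):
    k,_=cv2.findContours(m.astype(np.uint8),0,1);k=cv2.convexHull(max(k,key=cv2.contourArea))
    for e in np.linspace(1,12,40):
        q=cv2.approxPolyDP(k,e,True)
        if len(q)<=4:break
    return q[:,0].astype(float)
def best(n,t):
    return silhouettes(n,t)[0]["pixels"]
E
python3 - <<'E'
from h import *
T=read_camera("top");S=read_camera("scene")
lt=[(160.3,223.8),(211.8,181),(237,210),(185,255.3)];ls=[(227.5,274.5),(272.75,265),(286.25,340),(236.75,351.25)]
p=unproj(T,lt,.099);print(p.round(4),unproj(S,ls,.099).round(4))
m=p.mean(0);d=(p[1]+p[0]-p[2]-p[3]);y0=np.arctan2(d[1],d[0])
for o in([(T,lt)],[(S,ls)],[(T,lt),(S,ls)]):print("case",fit(o,.11,.18,.099,[m[0],m[1],y0]))
q=quad(best("top","rack"));p=unproj(T,q,.008);print("rack",q.tolist(),p.round(4).tolist())
print(fit([(T,q)],.09,.176,.008,[*p.mean(0)[:2],-.1]))
q=quad(best("top","mat"));p=unproj(T,q,.002);print("mat",q.tolist(),fit([(T,q)],.09,.22,.002,[*p.mean(0)[:2],0]))
m=best("top","opener_grip");ys,xs=np.nonzero(m);P=unproj(T,np.c_[xs,ys],.012)[:,:2];print("op",P.mean(0),np.linalg.svd(P-P.mean(0))[2][0] if len(P)<3000 else 0,P.min(0),P.max(0))
f=T["frame"].astype(int);w=m&(f[...,0]>f[...,2]+40);ys,xs=np.nonzero(w);P=unproj(T,np.c_[xs,ys],.022)[:,:2];print("handle",P.mean(0),P.min(0),P.max(0))
E
```

```text
[[0.4862 0.446  0.099 ]
 [0.5986 0.3109 0.099 ]
 [0.5157 0.243  0.099 ]
 [0.4    0.3788 0.099 ]] [[0.5972 0.3111 0.099 ]
 [0.512  0.2409 0.099 ]
 [0.3965 0.3808 0.099 ]
 [0.4806 0.4492 0.099 ]]
case (array([0.50016756, 0.34465243, 0.69210108]), np.float64(0.6012481768867781))
case (array([0.49646589, 0.34555262, 0.69269864]), np.float64(0.30039639462856754))
case (array([0.49810225, 0.34509283, 0.69270982]), np.float64(0.7127424687180338))
rack [[390.0, 217.0], [450.0, 223.0], [448.0, 252.0], [389.0, 245.0]] [[0.498, -0.1795, 0.008], [0.4739, -0.3497, 0.008], [0.3913, -0.3356, 0.008], [0.4176, -0.1708, 0.008]]
(array([ 0.44536382, -0.25891446, -0.14670229]), np.float64(1.313174490988729))
mat [[365.0, 232.0], [364.0, 260.0], [289.0, 260.0], [292.0, 230.0]] (array([ 0.42424685,  0.00284794, -0.06071797]), np.float64(1.6765761207068286))
op [ 0.41671581 -0.00992356] [-0.09714056 -0.99527067] [ 0.40025178 -0.10181358] [0.43475193 0.06961684]
handle [ 0.41085338 -0.05683114] [ 0.39912574 -0.10069062] [ 0.42445834 -0.01422905]
```

>>> play_rows:
  steps:
    - [[0,0,0,0,0,0.138,0.087],[0,0,0,0,0,0.138,0.087],[0,0,0,0,0,0.138,0.087],[0,0,0,0,0,0.138,0.087],[0,0,0,0,0,0.138,0.087],[0,0,0,0,0,0.138,0.087],[0,0,0,0,0,0.138,0.087],[0,0,0,0,0,0.138,0.087],[0,0,0,0,0,0.138,0.087],[0,0,0,0,0,0.138,0.087]]

```text
time_s: 3.05
tool_pos: [0.1907, 0.6214, 0.2226]
tool_rot: [180.0, -0.0, 83.5]
force: [0.2, 0.6, 0.8]
grip_width: 0.0872
grasp_force: 0.0
```

>>> play_rows:
  steps:
    - [[-0.027,0.04,-0.01,0,0,0,0.087],[-0.027,0.04,-0.01,0,0,0,0.087],[-0.027,0.04,-0.01,0,0,0,0.087],[-0.027,0.04,-0.01,0,0,0,0.087],[-0.027,0.04,-0.01,0,0,0,0.087],[-0.027,0.04,-0.01,0,0,0,0.087],[-0.027,0.04,0,0,0,0,0.087],[0,0,0,0,0,0,0.087]]

```text
time_s: 3.85
tool_pos: [0.4563, 0.3959, 0.2836]
tool_rot: [179.7, 0.1, 83.1]
force: [0.9, -1.3, -0.3]
grip_width: 0.0868
grasp_force: 0.0
```

```bash
python3 - <<'E'
from h import *
W=read_camera("wrist");cv2.imwrite("pics/w1.png",W["frame"][:,:,::-1])
c,s=np.cos(.6927),np.sin(.6927)
print(proj(W,rect(.498,.345,.6927,.11,.18,.099)).round().tolist())
for r in silhouettes("wrist","lid")[:2]:print(r["p"],r["extent"],quad(r["pixels"]).tolist(),unproj(W,quad(r["pixels"]),.099).round(4).tolist())
E
```

```text
[[381.0, 301.0], [260.0, 195.0], [335.0, 116.0], [456.0, 235.0]]
0.75 [261.9, 116.6, 457.6, 266.7] [[264.0, 193.0], [338.0, 115.0], [456.0, 233.0], [400.0, 266.0], [347.0, 266.0]] [[0.4024, 0.3812, 0.099], [0.4859, 0.4497, 0.099], [0.5979, 0.3127, 0.099], [0.5366, 0.2813, 0.099], [0.479, 0.2885, 0.099]]
```

>>> play_rows:
  steps:
    - [[-0.046,0.003,0.004,0,0,0,0.087],[-0.046,0.003,0.004,0,0,0,0.087],[-0.046,0.003,0.004,0,0,0,0.087],[-0.046,0.003,0.004,0,0,0,0.087],[-0.046,0.003,0.004,0,0,0,0.087],[-0.046,0.003,0.004,0,0,0,0.087],[-0.046,0.003,0.004,0,0,0,0.087],[-0.046,0.003,0.004,0,0,0,0.087],[-0.04,0.003,0.01,0,0,0,0.087],[0,0,0,0,0,0,0.087]]

```text
time_s: 4.95
tool_pos: [0.4313, -0.0091, 0.24]
tool_rot: [-180.0, 0.0, 83.5]
force: [-0.7, 0.2, -0.3]
grip_width: 0.087
grasp_force: 0.0
```

View pics/w1.png

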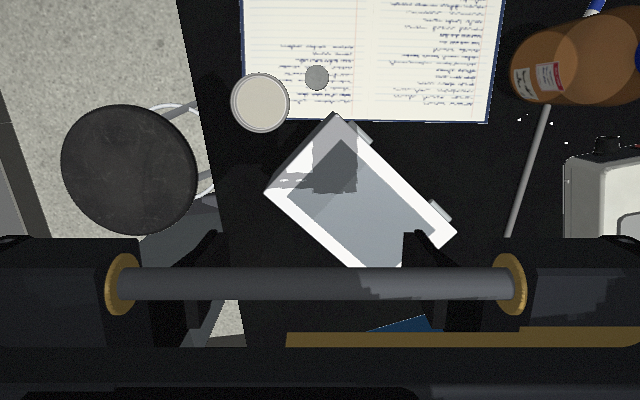

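```bash
python3 - <<'E'
from h import *
W=read_camera("wrist");cv2.imwrite("pics/w2.png",W["frame"][:,:,::-1])
for t in["opener_grip","mat"]:
  for r in silhouettes("wrist",t)[:2]:
    q=quad(r["pixels"]);print(t,r["p"],r["extent"],q.tolist(),unproj(W,q,.005).round(4).tolist())
E
```

```text
opener_grip 0.85 [292.1, 93.0, 315.0, 249.9] [[312.0, 93.0], [311.0, 242.0], [299.0, 246.0], [290.0, 96.0]] [[0.4363, 0.0692, 0.005], [0.4148, -0.1046, 0.005], [0.3996, -0.1082, 0.005], [0.412, 0.0688, 0.005]]
opener_grip 0.74 [318.0, 298.9, 385.6, 334.5] [[387.0, 300.0], [383.0, 331.0], [315.0, 330.0], [319.0, 300.0]] [[0.5026, -0.1955, 0.005], [0.4947, -0.2414, 0.005], [0.4055, -0.2298, 0.005], [0.4157, -0.1857, 0.005]]
mat 0.89 [258.1, 46.3, 355.1, 247.6] [[341.0, 49.0], [353.0, 238.0], [281.0, 245.0], [258.0, 60.0]] [[0.4718, 0.11, 0.005], [0.4664, -0.1051, 0.005], [0.3778, -0.1044, 0.005], [0.3831, 0.1091, 0.005]]
```

View pics/w2.png

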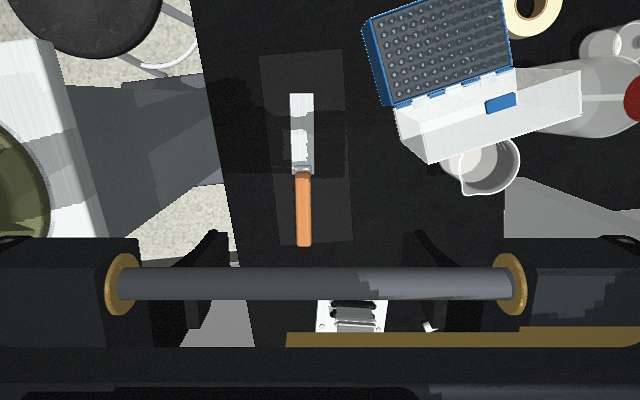

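The wrist view shows the spatula with its blade tip at pixel (301,94) and handle end at (305,245), yaw about 84.4°. I'll grasp the handle about 28 mm ahead of its centre.

>>> play_rows:
  steps:
    - [[-0.013,-0.0073,0.04,0,0,-0.016,0.06],[-0.0128,-0.0073,0.04,0,0,0,0.06],[0,0,0.04,0,0,0,0.06],[0,0,0.04,0,0,0,0.06],[0,0,0.03,0,0,0,0.06],[0,0,0.02,0,0,0,0.06],[0,0,0.015,0,0,0,0.06],[0,0,0,0,0,0,0.06],[0,0,0,0,0,0,0.06]]

```text
time_s: 6.0
tool_pos: [0.4155, -0.0279, 0.0157]
tool_rot: [-180.0, 0.0, 85.0]
force: [0.4, 0.6, 0.6]
grip_width: 0.0598
grasp_force: 0.0
```

>>> play_rows:
  steps:
    - [[0,0,0.01,0,0,0,0.06],[0,0,0,0,0,0,0.06],[0,0,0,0,0,0,0.01],[0,0,0,0,0,0,0.01],[0,0,0,0,0,0,0.01],[0,0,0,0,0,0,0.01],[0,0,0,0,0,0,0.01],[0,0,0,0,0,0,0.01]]
  force: 60

```text
time_s: 6.8
tool_pos: [0.4152, -0.0292, 0.0056]
tool_rot: [180.0, -0.0, 84.8]
force: [0.5, 0.2, 0.2]
grip_width: 0.0198
grasp_force: 0.9
```

>>> play_rows:
  steps:
    - [[0,0,-0.01,0,0,0,0.01],[0,0,-0.02,0,0,0,0.01],[0,0,-0.03,0,0,0,0.01],[0,0,-0.03,0,0,0,0.01],[0,0,-0.03,0,0,0,0.01],[0,0,-0.03,0,0,0,0.01],[0,0,0,0,0,0,0.01]]

```text
time_s: 7.5
tool_pos: [0.418, -0.0292, 0.1599]
tool_rot: [179.6, -0.2, 84.8]
force: [-0.1, 0.1, -1.1]
grip_width: 0.0176
grasp_force: 59.9
```

>>> play_rows:
  steps:
    - [[0,0,0,0,0,0.131,0.01],[0,0,0,0,0,0.131,0.01],[0,0,0,0,0,0.131,0.01],[0,0,0,0,0,0.131,0.01],[0,0,0,0,0,0.131,0.01],[0,0,0,0,0,0.131,0.01],[0,0,0,0,0,0,0.01]]

```text
time_s: 8.2
tool_pos: [0.4146, -0.0295, 0.155]
tool_rot: [-180.0, 0.1, 39.7]
force: [-0.8, 0.1, -1.5]
grip_width: 0.0177
grasp_force: 59.9
```

>>> play_rows:
  steps:
    - [[0.0168,-0.0294,0,0,0,0,0.01],[0.0168,-0.0294,0,0,0,0,0.01],[0.0168,-0.0294,0,0,0,0,0.01],[0.0168,-0.0294,0,0,0,0,0.01],[0.0168,-0.0294,0,0,0,0,0.01],[0.0168,-0.0294,0,0,0,0,0.01],[0.0168,-0.0294,0,0,0,0,0.01],[0.0168,-0.0294,0,0,0,0,0.01],[0,0,0,0,0,0,0.01],[0,0,0,0,0,0,0.01]]

```text
time_s: 9.2
tool_pos: [0.3677, 0.2374, 0.1551]
tool_rot: [179.9, 0.1, 40.0]
force: [-0.0, -1.3, -1.2]
grip_width: 0.0174
grasp_force: 59.9
```

```bash
python3 - <<'E'
from h import *
o=get_obs();print(o["tool_pos"],o["tool_rot"],o["force"])
Rt=R.from_euler("xyz",o["tool_rot"],degrees=True)
tip=o["tool_pos"]+Rt.apply([.098,0,-.001])
notch=np.array([.4577,.3104,.088])
ims=[]
for n in["wrist","scene","top"]:
    C=read_camera(n);f=C["frame"][:,:,::-1].copy()
    u=proj(C,tip)[0];print(n,u.round(1),proj(C,notch).round(1),[ (round(r["p"],2),np.round(r["extent"]).tolist()) for r in silhouettes(n,"opener_grip")[:2]])
    x,y=int(u[0]),int(u[1]);k=80 if n=="wrist" else 33
    x=np.clip(x,k,639-k);y=np.clip(y,k,399-k)
    q=cv2.resize(f[y-k:y+k,x-k:x+k],(266,266),interpolation=2);s=266/(2*k)
    for P,col in((tip,(0,0,255)),(notch,(0,255,0))):
        v=proj(C,P)[0];cv2.circle(q,(int((v[0]-x+k)*s),int((v[1]-y+k)*s)),2,col,-1)
    ims.append(q);print(x-k,y-k,s)
cv2.imwrite("pics/tip.png",np.hstack(ims))
E
```

```text
[0.36772355 0.23743204 0.15507701] [1.79943644e+02 7.74741154e-02 3.99814006e+01] [-0.04783562 -1.29852092 -1.20720598]
wrist [315.3  38.3] [[318.4  24.2]] [(0.23, [158.0, 0.0, 477.0, 46.0])]
235 0 1.6625
scene [283.9 289.8] [[278.3 301.2]] [(0.71, [282.0, 264.0, 359.0, 296.0])]
250 256 4.03030303030303
top [210.4 234.6] [[212.4 233.1]] []
177 201 4.03030303030303
```

View pics/tip.png

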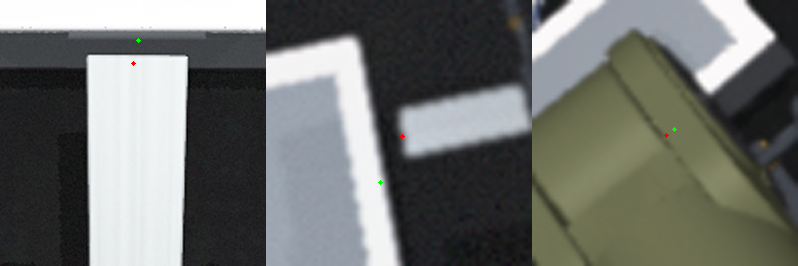

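The wrist view shows the tip at pixel (317,34), just short of the notch, which is the lighter strip over x 276–358, y 19–23. I'll triangulate the tip with the scene camera.

```bash
python3 - <<'E'
from h import *
o=get_obs();W=read_camera("wrist");S=read_camera("scene")
uw=np.array([317.4,33.7]);us=np.array([250+(401-266)/4.03,256+131/4.03]);print(us)
s=least_squares(lambda p:np.r_[proj(W,p)[0]-uw,(proj(S,p)[0]-us)],[.44,.3,.156]);print("tip",s.x,s.fun)
Rt=R.from_euler("xyz",o["tool_rot"],degrees=True);print("tool",o["tool_pos"],"tip in tool",Rt.inv().apply(s.x-o["tool_pos"]))
# notch upper edge etc
f=W["frame"][...,0].astype(int);print(f[5:45:1,300].tolist(),f[5:45,265].tolist());print(f[21,262:372:2].tolist())
for z in(.083,.093):print(z,unproj(W,[[276,21],[358,21],[317,21]],z).round(4).tolist())
E
```

```text
[283.49875931 288.50620347]
tip [0.44540012 0.2994572  0.15937243] [-0.03833371  0.08547633 -0.52330103 -0.11519796]
tool [0.36840965 0.23667404 0.15561237] tip in tool [ 0.09934136  0.00083122 -0.00374137]
[254, 254, 254, 254, 254, 254, 255, 254, 255, 255, 253, 250, 243, 193, 136, 100, 104, 93, 90, 64, 62, 63, 66, 66, 61, 67, 62, 61, 214, 232, 239, 240, 240, 239, 240, 240, 240, 239, 239, 239] [254, 254, 254, 254, 254, 254, 254, 254, 254, 255, 254, 251, 245, 203, 138, 107, 62, 65, 62, 67, 64, 65, 63, 61, 65, 64, 66, 67, 68, 64, 64, 66, 64, 62, 63, 65, 48, 25, 13, 17]
[57, 60, 60, 59, 61, 61, 109, 107, 104, 103, 105, 104, 104, 104, 103, 104, 102, 105, 106, 104, 100, 103, 103, 102, 103, 104, 104, 105, 103, 102, 103, 105, 103, 101, 102, 101, 104, 105, 104, 102, 100, 99, 100, 100, 99, 96, 97, 66, 69, 65, 60, 65, 64, 63, 61]
0.083 [[0.4445, 0.3311, 0.083], [0.4765, 0.2924, 0.083], [0.4605, 0.3117, 0.083]]
0.093 [[0.4437, 0.329, 0.093], [0.4743, 0.2921, 0.093], [0.459, 0.3106, 0.093]]
```

>>> play_rows:
  steps:
    - [[0,0,0.02,0,0,0,0.01],[0,0,0.02,0,0,0,0.01],[0,0,0.02,0,0,0,0.01],[0,0,0.01,0,0,0,0.01],[0,0,0,0,0,0,0.01],[0,0,0,0,0,0,0.01]]

```text
time_s: 10.2
tool_pos: [0.3685, 0.2378, 0.0862]
tool_rot: [180.0, -0.0, 39.7]
force: [-0.2, 0.4, -1.0]
grip_width: 0.0172
grasp_force: 59.9
```

```bash
python3 - <<'E'
from h import *
o=get_obs();W=read_camera("wrist");S=read_camera("scene")
f=W["frame"][...,0].astype(int);print(f[0:60,310].tolist())
a=cv2.resize(W["frame"][:120,240:400,::-1],(480,360),interpolation=2);b=cv2.resize(S["frame"][270:330,250:310,::-1],(320,360)[::1],interpolation=2)
cv2.imwrite("pics/tip2.png",np.hstack([a,b]));print(o["tool_pos"],o["tool_rot"])
t=o["tool_pos"]+R.from_euler("xyz",o["tool_rot"],degrees=True).apply([.0993,.0008,-.003]);print(t,proj(W,t),proj(S,t))
E
```

```text
[70, 74, 73, 69, 73, 71, 74, 71, 70, 69, 71, 73, 70, 71, 72, 68, 70, 69, 68, 68, 73, 70, 73, 75, 61, 30, 29, 24, 20, 16, 20, 16, 7, 236, 249, 251, 250, 250, 250, 250, 250, 249, 250, 250, 250, 250, 250, 250, 250, 250, 250, 250, 250, 250, 250, 249, 250, 250, 250, 250]
[0.36853132 0.23778716 0.08615314] [ 1.79997455e+02 -4.70025404e-02  3.97443631e+01]
[0.44539305 0.30065933 0.08923463] [[317.19587168  34.16235534]] [[284.90059058 299.67893245]]
```

View pics/tip2.png

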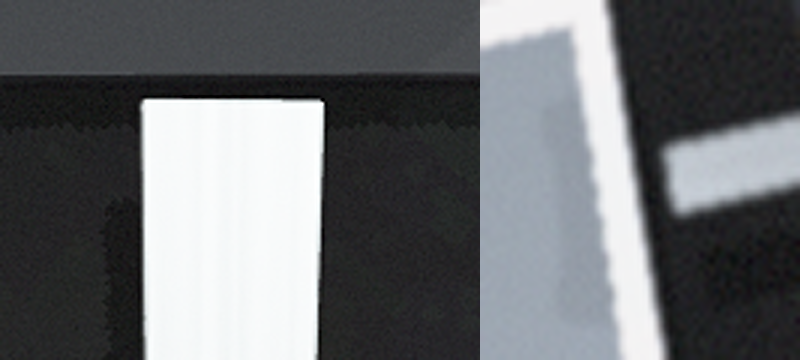

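The tip sits on the predicted pixel in both views (317,33 and 285,300), with tip z about 88 mm. Inserting now.

>>> play_rows:
  steps:
    - [[0.008,0,0,0,0,0,0.01],[0.008,0,0,0,0,0,0.01],[0.005,0,0,0,0,0,0.01],[0.005,0,0,0,0,0,0.01],[0.004,0,0,0,0,0,0.01],[0,0,0,0,0,0,0.01]]

```text
time_s: 10.9
tool_pos: [0.3916, 0.2571, 0.0855]
tool_rot: [180.0, -0.0, 39.8]
force: [-0.9, -0.8, 0.6]
grip_width: 0.0177
grasp_force: 59.9
```

>>> play_rows:
  steps:
    - [[0.006,0,0,0,0,0,0.01],[0.006,0,0,0,0,0,0.01],[0,0,-0.004,0,0,0,0.01],[0,0,-0.004,0,0,0,0.01],[0,0,-0.004,0,0,0,0.01],[0,0,0,0,0,0,0.01]]

```text
time_s: 11.5
tool_pos: [0.4003, 0.2644, 0.0979]
tool_rot: [-180.0, -0.0, 39.8]
force: [0.2, 0.2, -3.2]
grip_width: 0.0176
grasp_force: 59.9
```

>>> play_rows:
  steps:
    - [[0.001,0,-0.008,0,0,0,0.01],[0.002,0,-0.008,0,0,0,0.01],[0.004,0,-0.01,0,0,0,0.01],[0.004,0,-0.008,0,0,0,0.01],[0.005,0,-0.007,0,0,0,0.01],[0.005,0,-0.007,0,0,0,0.01],[0,0,0,0,0,0,0.01],[0,0,0,0,0,0,0.01]]

```text
time_s: 12.3
tool_pos: [0.418, 0.279, 0.1465]
tool_rot: [180.0, -0.2, 39.8]
force: [0.1, 0.1, -1.7]
grip_width: 0.0173
grasp_force: 59.9
```

```bash
python3 - <<'E'
from h import *
W=read_camera("wrist");S=read_camera("scene")
a=cv2.resize(W["frame"][:,:,::-1],(480,300));b=cv2.resize(S["frame"][230:350,220:348,::-1],(320,300),interpolation=2)
cv2.imwrite("pics/pry.png",np.hstack([a,b]))
E
```

```text
(no output)
```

View pics/pry.png

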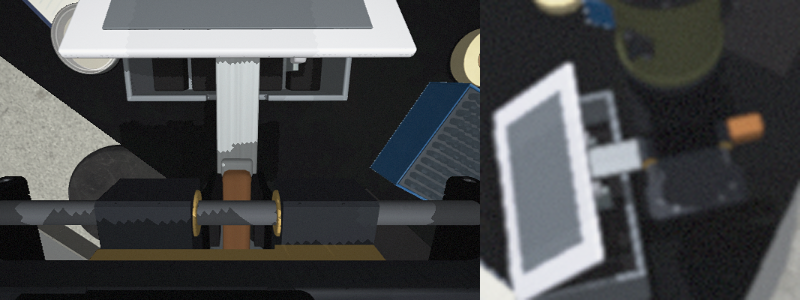

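The lid is well up on the blade, at about 0.6 rad, and a plate bar shows at (297,62). Continuing along the arc.

>>> play_rows:
  steps:
    - [[0.006,0,-0.006,0,0,0,0.01],[0.006,0,-0.006,0,0,0,0.01],[0.007,0,-0.005,0,0,0,0.01],[0.008,0,-0.004,0,0,0,0.01],[0.008,0,-0.004,0,0,0,0.01],[0.008,0,-0.003,0,0,0,0.01],[0.008,0,-0.001,0,0,0,0.01],[0.008,0,-0.001,0,0,0,0.01],[0.008,0,0,0,0,0,0.01],[0,0,0,0,0,0,0.01]]

```text
time_s: 13.4
tool_pos: [0.4694, 0.3219, 0.1758]
tool_rot: [180.0, -0.1, 39.8]
force: [-0.3, 0.4, -0.2]
grip_width: 0.0174
grasp_force: 59.9
```

>>> play_rows:
  steps:
    - [[0.008,0,0,0,0,0,0.01],[0.008,0,0,0,0,0,0.01],[0.008,0,0,0,0,0,0.01],[0.006,0,0,0,0,0,0.01],[0,0,0,0,0,0,0.01],[0,0,0,0,0,0,0.01]]

```text
time_s: 14.0
tool_pos: [0.4876, 0.3364, 0.1746]
tool_rot: [-180.0, 0.7, 39.7]
force: [-13.5, -10.8, 5.2]
grip_width: 0.0169
grasp_force: 60.0
```

```bash
python3 - <<'E'
from h import *
W=read_camera("wrist");S=read_camera("scene")
a=cv2.resize(W["frame"][:,:,::-1],(480,300));b=cv2.resize(S["frame"][230:350,220:348,::-1],(320,300),interpolation=2)
cv2.imwrite("pics/pry2.png",np.hstack([a,b]))
E
```

```text
(no output)
```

View pics/pry2.png

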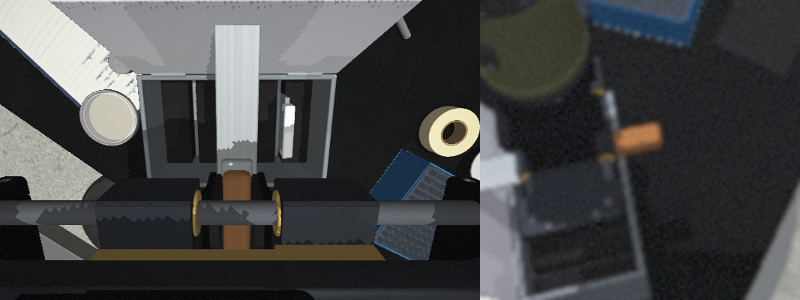

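The lid rests at its open stop. One plate is in the right slot at (287,125), the left slot is empty and the middle is hidden by the blade. I'll return the spatula to the mat.

>>> play_rows:
  steps:
    - [[-0.03,0,0,0,0,0,0.01],[-0.03,0,0,0,0,0,0.01],[-0.03,0,0,0,0,0,0.01],[-0.035,0,0,0,0,0,0.01],[0,0,0,0,0,0,0.01]]

```text
time_s: 14.6
tool_pos: [0.3935, 0.2584, 0.1759]
tool_rot: [-179.9, -0.0, 39.7]
force: [0.0, -0.3, 0.2]
grip_width: 0.0174
grasp_force: 60.0
```

>>> play_rows:
  steps:
    - [[-0.02,0.029,0,0,0,0,0.01],[-0.02,0.029,0,0,0,0,0.01],[-0.02,0.029,0,0,0,0,0.01],[-0.02,0.029,0,0,0,0,0.01],[-0.02,0.029,0,0,0,0,0.01],[-0.02,0.029,0,0,0,0,0.01],[-0.02,0.029,0,0,0,0,0.01],[-0.02,0.029,0,0,0,0,0.01],[0,0,0,0,0,0,0.01]]

```text
time_s: 15.5
tool_pos: [0.4228, -0.0255, 0.1769]
tool_rot: [179.8, -0.2, 39.3]
force: [0.1, -0.3, -1.2]
grip_width: 0.0175
grasp_force: 60.0
```

>>> play_rows:
  steps:
    - [[0,0,0,0,0,-0.131,0.01],[0,0,0,0,0,-0.131,0.01],[0,0,0,0,0,-0.131,0.01],[0,0,0,0,0,-0.131,0.01],[0,0,0,0,0,-0.131,0.01],[0,0,0,0,0,-0.131,0.01],[0,0,0.04,0,0,0,0.01],[0,0,0.04,0,0,0,0.01],[0,0,0.04,0,0,0,0.01],[0,0,0,0,0,0,0.01],[0,0,0,0,0,0,0.01]]

```text
time_s: 16.6
tool_pos: [0.4215, -0.0206, 0.0564]
tool_rot: [179.9, 0.1, 84.8]
force: [-0.8, 0.6, -0.2]
grip_width: 0.0173
grasp_force: 60.0
```

>>> play_rows:
  steps:
    - [[0,0,0.02,0,0,0,0.01],[0,0,0.015,0,0,0,0.01],[0,0,0.008,0,0,0,0.01],[0,0,0.004,0,0,0,0.01],[0,0,0.002,0,0,0,0.01],[0,0,0,0,0,0,0.01]]

```text
time_s: 17.2
tool_pos: [0.4212, -0.0205, 0.0073]
tool_rot: [179.9, -0.0, 84.8]
force: [-0.3, 0.2, -1.8]
grip_width: 0.0174
grasp_force: 60.0
```

>>> play_rows:
  steps:
    - [[0,0,0,0,0,0,0.05],[0,0,0,0,0,0,0.05],[0,0,0,0,0,0,0.05],[0,0,-0.01,0,0,0,0.05],[0,0,-0.03,0,0,0,0.05],[0,0,-0.05,0,0,0,0.05],[0,0,-0.05,0,0,0,0.05],[0,0,-0.05,0,0,0,0.05],[0,0,-0.05,0,0,0,0.05],[0,0,0,0,0,0,0.05]]

```text
time_s: 18.2
tool_pos: [0.4242, -0.0208, 0.2541]
tool_rot: [179.3, -0.3, 84.7]
force: [0.3, -0.4, 0.2]
grip_width: 0.0503
grasp_force: 0.0
```

```bash
python3 - <<'E'
from h import *
W=read_camera("wrist");T=read_camera("top");o=get_obs();print(o["tool_pos"],o["tool_rot"])
for n,C in(("wrist",W),("top",T)):
  for r in silhouettes(n,"opener_grip")[:1]:
    q=quad(r["pixels"]);print(n,r["p"],unproj(C,q,.007).round(4).tolist())
q=[(T,quad(best("top","rack")))];p=unproj(T,q[0][1],.008);print(fit(q,.09,.176,.008,[.4454,-.259,-.14]))
cv2.imwrite("pics/t3.png",np.vstack([cv2.resize(T["frame"][165:265,145:265,::-1],(480,400),interpolation=2)]))
for t in("plate1_bar","plate2_bar"):
  for r in silhouettes("top",t)[:4]:print(t,r["p"],np.round(r["extent"]).tolist(),r["pixels"].sum())
E
```

```text
[ 0.42095244 -0.02101244  0.24818639] [ 1.79821805e+02 -8.86460867e-02  8.47494612e+01]
wrist 0.97 [[0.4426, 0.0778, 0.007], [0.4222, -0.0974, 0.007], [0.406, -0.0972, 0.007], [0.4182, 0.079, 0.007]]
top 0.5 [[0.4307, 0.0154, 0.007], [0.4141, 0.0274, 0.007], [0.4275, 0.0778, 0.007], [0.4387, 0.0746, 0.007]]
(array([ 0.44587815, -0.26755504, -0.12186672]), np.float64(3.7215195685583358))
plate1_bar 0.5 [206.0, 201.0, 224.0, 219.0] 76
```

View pics/t3.png

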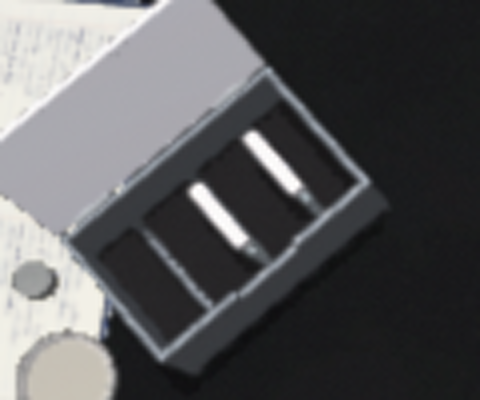

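Two plates are present: the middle slot (bar ends (194,212)–(206,226)) and the y = -50 slot (bar ends (207.5,199)–(219,212.5)). The spatula is back on its mat.

```bash
python3 - <<'E'
from h import *
T=read_camera("top")
for a,b in(((207.5,198.75),(219,212.5)),((194,211.75),(205.75,226.25))):
    p=unproj(T,[a,b],.091);d=p[0]-p[1];print(p.round(4).tolist(),p.mean(0).round(4),np.linalg.norm(d),np.degrees(np.arctan2(d[1],d[0])))
c,s=np.cos(.6927),np.sin(.6927)
for y in(0,-.05):print("model",.5-s*y,.3455+c*y)
E
```

```text
[[0.5516, 0.3238, 0.091], [0.5125, 0.2925, 0.091]] [0.532  0.3082 0.091 ] 0.05007453671069875 38.59734456705684
[[0.5171, 0.3595, 0.091], [0.4764, 0.3276, 0.091]] [0.4968 0.3436 0.091 ] 0.051773223815002475 38.12443898626527
model 0.5 0.3455
model 0.5319308611877884 0.30702377222483745
```

>>> play_rows:
  steps:
    - [[0,0,0,0,0,0.131,0.034],[0,0,0,0,0,0.131,0.034],[0,0,0,0,0,0.131,0.034],[0,0,0,0,0,0.131,0.034],[0,0,0,0,0,0.131,0.034],[0,0,0,0,0,0.131,0.034],[0,0,0,0,0,0,0.034]]

```text
time_s: 19.3
tool_pos: [0.42, -0.0209, 0.2458]
tool_rot: [-180.0, 0.1, 39.7]
force: [0.7, 0.9, 0.2]
grip_width: 0.0341
grasp_force: 0.0
```

>>> play_rows:
  steps:
    - [[0.037,-0.0228,0,0,0,0,0.034],[0.037,-0.0228,0,0,0,0,0.034],[0.037,-0.0228,0,0,0,0,0.034],[0.037,-0.0228,0,0,0,0,0.034],[0.037,-0.0228,0,0,0,0,0.034],[0.037,-0.0228,0,0,0,0,0.034],[0.037,-0.0228,0,0,0,0,0.034],[0.037,-0.0228,0,0,0,0,0.034],[0,0,0.04,0,0,0,0.034],[0,0,0.04,0,0,0,0.034],[0,0,0.03,0,0,0,0.034],[0,0,0,0,0,0,0.034]]

```text
time_s: 20.5
tool_pos: [0.5278, 0.3069, 0.1308]
tool_rot: [-180.0, 0.6, 39.9]
force: [-0.3, -0.1, -0.7]
grip_width: 0.0344
grasp_force: 0.0
```

```bash
python3 - <<'E'
from h import *
W=read_camera("wrist");o=get_obs();print(o["tool_pos"],o["tool_rot"])
cv2.imwrite("pics/w4.png",W["frame"][:,:,::-1])
for p in((.532,.308,.091),(.498,.3445,.091)):print(proj(W,p))
for r in silhouettes("wrist","plate1_bar")[:3]:print(r["p"],np.round(r["extent"]).tolist(),r["pixels"].sum())
E
```

```text
[0.52964892 0.30789386 0.13409187] [-179.99825116    0.3230132    39.88872111]
[[318.4249685  215.58068811]]
[[237.00483139 219.66180319]]
0.69 [309.0, 140.0, 326.0, 253.0] 1599
```

View pics/w4.png

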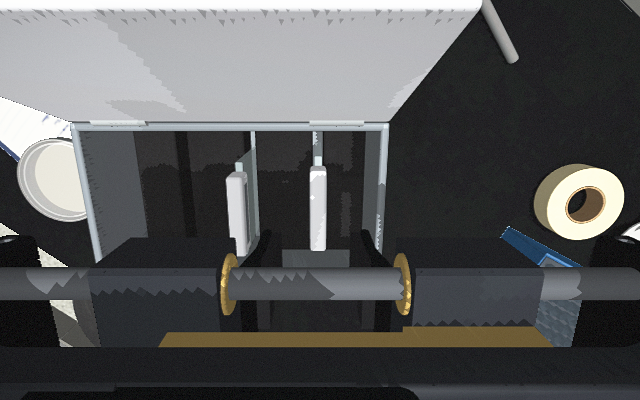

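The bar is at x 309–326, rows 167–250, almost exactly under the fingers. Grasping it.

>>> play_rows:
  steps:
    - [[0.004,0.001,0.02,0,0,0,0.034],[0,0,0.02,0,0,0,0.034],[0,0,0.015,0,0,0,0.034],[0,0,0.013,0,0,0,0.034],[0,0,0,0,0,0,0.034],[0,0,0,0,0,0,0.034],[0,0,0,0,0,0,0.0],[0,0,0,0,0,0,0.0],[0,0,0,0,0,0,0.0],[0,0,0,0,0,0,0.0],[0,0,0,0,0,0,0.0],[0,0,0,0,0,0,0.0]]
  force: 50

```text
time_s: 21.8
tool_pos: [0.5352, 0.3108, 0.069]
tool_rot: [-180.0, -0.0, 39.8]
force: [-0.9, -0.0, 2.6]
grip_width: 0.0099
grasp_force: 50.0
```

>>> play_rows:
  steps:
    - [[0,0,0,0,0,0,0.0],[0,0,-0.01,0,0,0,0.0],[0,0,-0.02,0,0,0,0.0],[0,0,-0.03,0,0,0,0.0],[0,0,-0.03,0,0,0,0.0],[0,0,-0.03,0,0,0,0.0],[0,0,-0.03,0,0,0,0.0],[0,0,-0.03,0,0,0,0.0],[0,0,-0.02,0,0,0,0.0],[0,0,0,0,0,0,0.0]]

```text
time_s: 22.8
tool_pos: [0.5365, 0.3112, 0.2725]
tool_rot: [180.0, -0.4, 39.7]
force: [0.9, -0.9, -0.1]
grip_width: 0.0096
grasp_force: 50.0
```

>>> play_rows:
  steps:
    - [[0,0,0,0,0,0.139,0.0],[0,0,0,0,0,0.139,0.0],[0,0,0,0,0,0.139,0.0],[0,0,0,0,0,0.139,0.0],[0,0,0,0,0,0.139,0.0],[0,0,0,0,0,0.139,0.0],[0,0,0,0,0,0,0.0]]

```text
time_s: 23.5
tool_pos: [0.5344, 0.3101, 0.267]
tool_rot: [179.9, 0.1, -8.1]
force: [1.0, -0.1, -0.0]
grip_width: 0.0091
grasp_force: 50.0
```

>>> play_rows:
  steps:
    - [[-0.002,0.02,0,0,0,0,0.0],[-0.003,0.03,0,0,0,0,0.0],[-0.0035,0.036,0,0,0,0,0.0],[-0.0035,0.036,0,0,0,0,0.0],[-0.0035,0.036,0,0,0,0,0.0],[-0.0035,0.036,0,0,0,0,0.0],[-0.0035,0.036,0,0,0,0,0.0],[-0.0035,0.036,0,0,0,0,0.0],[-0.0035,0.036,0,0,0,0,0.0],[-0.0035,0.036,0,0,0,0,0.0],[-0.0035,0.036,0,0,0,0,0.0],[-0.0035,0.036,0,0,0,0,0.0]]

```text
time_s: 24.7
tool_pos: [0.4371, -0.0912, 0.2679]
tool_rot: [-180.0, 0.0, -7.8]
force: [1.1, 0.2, -0.5]
grip_width: 0.0094
grasp_force: 50.0
```

>>> play_rows:
  steps:
    - [[-0.0035,0.036,0,0,0,0,0.0],[-0.0035,0.036,0,0,0,0,0.0],[-0.003,0.036,0,0,0,0,0.0],[-0.003,0.036,0,0,0,0,0.0],[-0.002,0.03,0,0,0,0,0.0],[0,0,0,0,0,0,0.0],[0,0,0,0,0,0,0.0]]

```text
time_s: 25.4
tool_pos: [0.3984, -0.2601, 0.268]
tool_rot: [-180.0, 0.0, -8.0]
force: [0.7, 0.4, -0.8]
grip_width: 0.0097
grasp_force: 50.0
```

```bash
python3 - <<'E'
from h import *
W=read_camera("wrist");o=get_obs();print(o["tool_pos"],o["tool_rot"])
cv2.imwrite("pics/w5.png",W["frame"][:,:,::-1])
print(proj(W,rect(.4454,-.259,-.14,.09,.176,.008)).round(1).tolist())
for t in("rack","clip1"):
  for r in silhouettes("wrist",t)[:2]:q=quad(r["pixels"]);print(t,r["p"],q.tolist(),unproj(W,q,.008).round(4).tolist())
E
```

```text
[ 0.39886239 -0.25909447  0.26800985] [-1.79955175e+02  4.08833342e-02 -7.88579542e+00]
[[381.5, 159.1], [236.9, 159.0], [232.2, 81.3], [385.5, 81.4]]
rack 0.76 [[234.0, 79.0], [385.0, 85.0], [379.0, 160.0], [236.0, 155.0]] [[0.5044, -0.1807, 0.008], [0.4738, -0.3515, 0.008], [0.3879, -0.3368, 0.008], [0.4181, -0.1655, 0.008]]
clip1 0.95 [[234.0, 78.0], [384.0, 85.0], [379.0, 160.0], [236.0, 155.0]] [[0.5055, -0.1809, 0.008], [0.474, -0.3503, 0.008], [0.3879, -0.3368, 0.008], [0.4181, -0.1655, 0.008]]
```

View pics/w5.png

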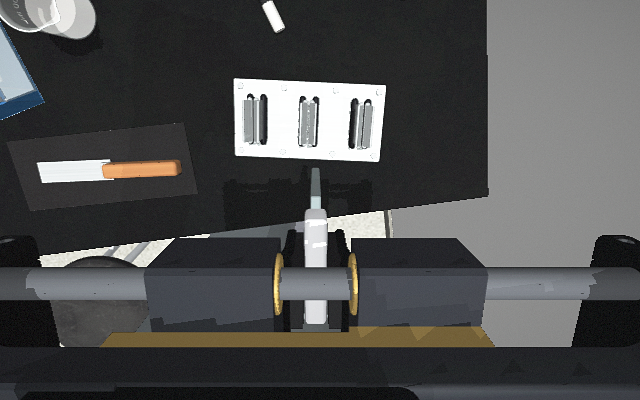

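The rack corners show at (235,79), (385,86), (379,161) and (236,156), with clips near x 256, 308 and 362. The held plate hangs straight at (315,210).

```bash
python3 - <<'E'
from h import *
W=read_camera("wrist");T=read_camera("top")
uw=[(234.5,79),(385.5,85.5),(379.5,161),(236,156)]
f=W["frame"].min(axis=2)>150;f[:60]=0;f[175:]=0;f[:,:200]=0;f[:,420:]=0
m=cv2.morphologyEx(f.astype(np.uint8),cv2.MORPH_CLOSE,np.ones((25,25)));q=quad(m>0);print(q.tolist())
P,e=fit([(W,uw)],.09,.176,.008,[.446,-.2586,-.17]);print(P,e,fit([(W,q)],.09,.176,.008,[.446,-.2586,-.17]))
for k in(-.06,0,.06):
    c=np.array([P[0]-np.sin(P[2])*k,P[1]+np.cos(P[2])*k]);print(k,c.round(4),proj(W,[*c,.05]).round(1))
g=W["frame"][120].mean(axis=1).astype(int);print(g[240:380].tolist())
E
```

```text
[[235.0, 80.0], [386.0, 86.0], [380.0, 160.0], [237.0, 155.0]]
[ 0.44593607 -0.25744278 -0.17455487] 0.771082216041622 (array([ 0.4459131 , -0.2581763 , -0.17259642]), np.float64(1.2845695318839272))
-0.06 [ 0.4355 -0.3165] [[364.4 126.4]]
0 [ 0.4459 -0.2574] [[308.3 124.2]]
0.06 [ 0.4564 -0.1984] [[252.1 122.1]]
[252, 252, 253, 253, 224, 228, 146, 151, 151, 153, 157, 149, 157, 168, 78, 135, 156, 148, 161, 252, 167, 87, 97, 102, 64, 53, 38, 21, 118, 255, 254, 252, 252, 252, 252, 252, 252, 252, 252, 252, 252, 252, 252, 252, 253, 252, 252, 253, 253, 253, 253, 253, 253, 253, 253, 253, 253, 253, 255, 255, 62, 176, 248, 152, 151, 151, 152, 152, 175, 216, 162, 151, 154, 152, 153, 164, 240, 214, 18, 120, 255, 255, 253, 254, 254, 254, 254, 254, 254, 254, 254, 254, 254, 254, 254, 254, 254, 254, 254, 254, 254, 254, 254, 253, 253, 253, 253, 253, 253, 255, 255, 47, 28, 27, 34, 43, 91, 111, 186, 254, 184, 162, 167, 162, 75, 121, 178, 154, 160, 157, 156, 154, 125, 206, 248, 253, 255, 255, 255, 255]
```

>>> play_rows:
  steps:
    - [[0,0,0,0,0,0.037,0.0],[0.023,0.025,0.0,0,0,0,0.0],[0.0232,0.025,0.0,0,0,0,0.0],[0,0,0.03,0,0,0,0.0],[0,0,0.04,0,0,0,0.0],[0,0,0.04,0,0,0,0.0],[0,0,0.025,0,0,0,0.0],[0,0,0,0,0,0,0.0],[0,0,0,0,0,0,0.0]]

```text
time_s: 26.55
tool_pos: [0.436, -0.3172, 0.134]
tool_rot: [180.0, 0.0, -10.1]
force: [-0.3, -0.2, -0.9]
grip_width: 0.0096
grasp_force: 50.0
```

```bash
python3 - <<'E'
from h import *
for i in range(4):
    W=read_camera("wrist");o=get_obs();print(o["tool_pos"],o["tool_rot"])
cv2.imwrite("pics/w6.png",np.hstack([cv2.resize(W["frame"][60:330,200:440,::-1],(480,540)),]))
c=rect(.4459,-.258,-.1746,0,.12,.056);print(proj(W,c).round(1))
E
```

```text
[ 0.4366022  -0.3177067   0.13489005] [ 1.79963955e+02 -1.00859515e-01 -1.01003602e+01]
[ 0.43687686 -0.31791755  0.13530927] [ 1.79969078e+02 -1.64834152e-01 -1.01062964e+01]
[ 0.43693311 -0.31792267  0.13538377] [179.97907186  -0.18835135 -10.10865546]
[ 0.43681905 -0.31786106  0.13527418] [179.99283543  -0.18517022 -10.11614424]
[[314.5 206. ]
 [148.6 206.3]
 [148.6 206.3]
 [314.5 206. ]]
```

View pics/w6.png

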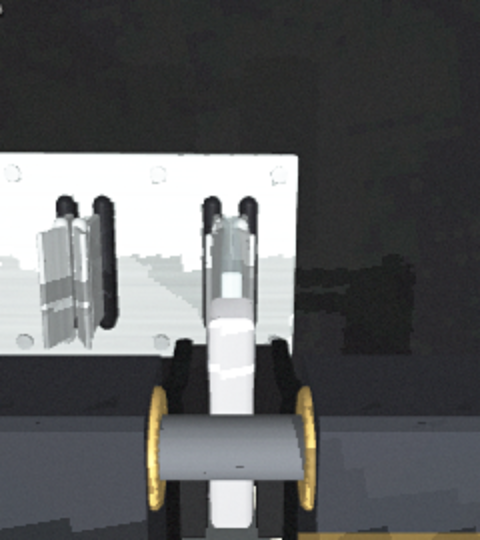

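The plate is centred over the clip: plate at x 231, jaw slots at 211 and 249 in the crop. Pressing it in.

>>> play_rows:
  steps:
    - [[0,0,0.015,0,0,0,0.0],[0,0,0.008,0,0,0,0.0],[0,0,0.006,0,0,0,0.0],[0,0,0.006,0,0,0,0.0],[0,0,0.006,0,0,0,0.0],[0,0,0.006,0,0,0,0.0],[0,0,0,0,0,0,0.0]]
  force: 60

```text
time_s: 27.45
tool_pos: [0.4361, -0.3176, 0.0861]
tool_rot: [180.0, -0.1, -10.2]
force: [2.6, -0.9, -2.8]
grip_width: 0.0095
grasp_force: 60.0
```

>>> play_rows:
  steps:
    - [[0,0,0.005,0,0,0,0.0],[0,0,0.004,0,0,0,0.0],[0,0,0.003,0,0,0,0.0],[0,0,0,0,0,0,0.0],[0,0,0,0,0,0,0.0]]

```text
time_s: 27.95
tool_pos: [0.4359, -0.3174, 0.0745]
tool_rot: [180.0, -0.0, -10.2]
force: [2.1, -0.5, 0.6]
grip_width: 0.0093
grasp_force: 60.0
```

>>> play_rows:
  steps:
    - [[0,0,0.002,0,0,0,0.0],[0,0,0.002,0,0,0,0.0],[0,0,0.002,0,0,0,0.0],[0,0,0,0,0,0,0.0],[0,0,0,0,0,0,0.0]]

```text
time_s: 28.45
tool_pos: [0.4359, -0.3183, 0.0718]
tool_rot: [-179.9, -0.1, -10.2]
force: [-6.4, 4.1, 28.3]
grip_width: 0.0094
grasp_force: 60.0
```

>>> play_rows:
  steps:
    - [[0,0,-0.001,0,0,0,0.034],[0,0,0,0,0,0,0.034],[0,0,0,0,0,0,0.034],[0,0,-0.01,0,0,0,0.034],[0,0,-0.03,0,0,0,0.034],[0,0,-0.04,0,0,0,0.034],[0,0,-0.05,0,0,0,0.034],[0,0,-0.05,0,0,0,0.034],[0,0,0,0,0,0,0.034]]

```text
time_s: 29.35
tool_pos: [0.4381, -0.3202, 0.2562]
tool_rot: [179.9, -0.6, -10.2]
force: [1.7, -0.9, -0.6]
grip_width: 0.0339
grasp_force: 0.0
```

>>> play_rows:
  steps:
    - [[-0.002,-0.025,0,0,0,0,0.034],[-0.0034,-0.042,0,0,0,0,0.034],[-0.0034,-0.042,0,0,0,0,0.034],[-0.0034,-0.042,0,0,0,0,0.034],[-0.0034,-0.042,0,0,0,0,0.034],[-0.0034,-0.042,0,0,0,0,0.034],[-0.0034,-0.042,0,0,0,0,0.034],[-0.0034,-0.042,0,0,0,0,0.034],[-0.0034,-0.042,0,0,0,0,0.034],[-0.0034,-0.042,0,0,0,0,0.034],[-0.0034,-0.042,0,0,0,0,0.034],[-0.0034,-0.042,0,0,0,0,0.034]]

```text
time_s: 30.55
tool_pos: [0.4824, 0.1703, 0.2495]
tool_rot: [180.0, 0.0, -10.2]
force: [-0.1, -0.3, -0.2]
grip_width: 0.0337
grasp_force: 0.0
```

>>> play_rows:
  steps:
    - [[-0.0034,-0.042,0,0,0,0,0.034],[-0.0034,-0.042,0,0,0,0,0.034],[-0.0034,-0.042,0,0,0,0,0.034],[-0.0034,-0.042,0,0,0,0,0.034],[0,0,0,0,0,0,0.034],[0,0,0,0,0,-0.145,0.034],[0,0,0,0,0,-0.145,0.034],[0,0,0,0,0,-0.145,0.034],[0,0,0,0,0,-0.145,0.034],[0,0,0,0,0,-0.145,0.034],[0,0,0,0,0,-0.145,0.034],[0,0,0,0,0,0,0.034]]

```text
time_s: 31.75
tool_pos: [0.4988, 0.336, 0.2495]
tool_rot: [180.0, 0.0, 39.7]
force: [0.4, -0.1, 0.0]
grip_width: 0.0338
grasp_force: 0.0
```

```bash
python3 - <<'E'
from h import *
S=read_camera("scene")
cv2.imwrite("pics/s7.png",cv2.resize(S["frame"][110:190,310:430,::-1],(480,320),interpolation=2))
W=read_camera("wrist");o=get_obs();print(o["tool_pos"],o["tool_rot"])
for r in silhouettes("wrist","plate1_bar")[:2]:
    y,x=np.nonzero(r["pixels"]);P=unproj(W,np.c_[x,y],.091);print(r["p"],r["extent"],P.min(0),P.max(0),P.mean(0))
E
```

```text
[0.49887705 0.33616716 0.24949598] [1.79983218e+02 2.07791176e-02 3.94720027e+01]
```

View pics/s7.png

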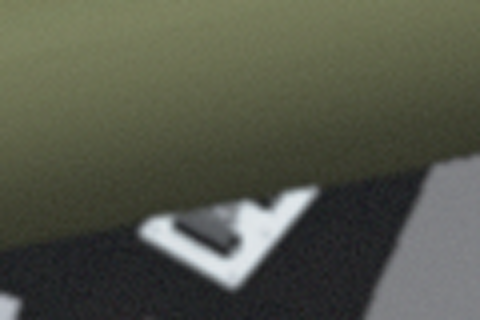

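The arm hides the rack in this view. I've used my picture allowance, so from here I go by numbers only.

>>> play_rows:
  steps:
    - [[0.0075,-0.0074,0.02,0,0,0,0.034],[0,0,0.04,0,0,0,0.034],[0,0,0.04,0,0,0,0.034],[0,0,0.015,0,0,0,0.034],[0,0,0,0,0,0,0.034],[0,0,0,0,0,0,0.034]]

```text
time_s: 32.5
tool_pos: [0.5009, 0.3477, 0.1362]
tool_rot: [180.0, -0.1, 39.6]
force: [-0.0, 0.3, 0.4]
grip_width: 0.0343
grasp_force: 0.0
```

```bash
python3 - <<'E'
from h import *
W=read_camera("wrist");o=get_obs();print(o["tool_pos"],o["tool_rot"])
print(proj(W,(.498,.345,.091)))
for r in silhouettes("wrist","plate1_bar")[:2]:print(r["p"],r["extent"])
g=W["frame"].min(axis=2).astype(int)
for y in(185,210,235):print(g[y,290:345].tolist())
print(g[130:265:3,316].tolist())
E
```

```text
[0.50131437 0.34795834 0.13689226] [179.99243872  -0.20904529  39.65347748]
[[315.68713411 225.40525162]]
[24, 28, 10, 28, 21, 20, 23, 25, 20, 26, 21, 20, 14, 25, 26, 15, 24, 56, 139, 180, 145, 148, 150, 151, 146, 147, 147, 147, 150, 148, 146, 134, 118, 57, 21, 21, 24, 21, 24, 19, 19, 24, 19, 23, 27, 21, 22, 24, 24, 23, 27, 28, 21, 20, 24]
[19, 27, 15, 23, 19, 22, 16, 24, 19, 27, 28, 20, 27, 26, 23, 21, 29, 81, 162, 160, 169, 170, 169, 171, 170, 167, 166, 171, 166, 168, 167, 155, 142, 85, 17, 23, 23, 21, 22, 29, 21, 27, 27, 23, 23, 23, 28, 23, 22, 29, 36, 34, 35, 39, 37]
[25, 15, 21, 23, 19, 23, 21, 18, 21, 26, 17, 23, 24, 22, 21, 21, 22, 70, 157, 163, 167, 166, 170, 166, 167, 170, 169, 167, 168, 165, 166, 154, 141, 77, 13, 25, 23, 23, 17, 21, 21, 27, 26, 25, 19, 18, 20, 23, 25, 34, 33, 32, 38, 36, 36]
[145, 119, 137, 119, 83, 79, 82, 87, 92, 91, 89, 92, 91, 88, 175, 177, 183, 114, 117, 167, 170, 168, 169, 166, 167, 168, 169, 168, 168, 169, 166, 168, 169, 170, 166, 169, 167, 165, 167, 164, 167, 168, 167, 168, 49]
```

>>> play_rows:
  steps:
    - [[0,0,0.02,0,0,0,0.034],[0,0,0.02,0,0,0,0.034],[0,0,0.015,0,0,0,0.034],[0,0,0.012,0,0,0,0.034],[0,0,0,0,0,0,0.034],[0,0,0,0,0,0,0.034],[0,0,0,0,0,0,0.0],[0,0,0,0,0,0,0.0],[0,0,0,0,0,0,0.0],[0,0,0,0,0,0,0.0],[0,0,0,0,0,0,0.0],[0,0,0,0,0,0,0.0]]
  force: 60

```text
time_s: 33.8
tool_pos: [0.5001, 0.3473, 0.068]
tool_rot: [-180.0, -0.0, 39.7]
force: [-0.1, -0.6, 3.0]
grip_width: 0.0097
grasp_force: 60.0
```

>>> play_rows:
  steps:
    - [[0,0,0,0,0,0,0.0],[0,0,-0.01,0,0,0,0.0],[0,0,-0.02,0,0,0,0.0],[0,0,-0.03,0,0,0,0.0],[0,0,-0.03,0,0,0,0.0],[0,0,-0.03,0,0,0,0.0],[0,0,-0.03,0,0,0,0.0],[0,0,-0.03,0,0,0,0.0],[0,0,-0.02,0,0,0,0.0],[0,0,0,0,0,0,0.0]]

```text
time_s: 34.8
tool_pos: [0.5013, 0.348, 0.2715]
tool_rot: [-180.0, -0.4, 39.7]
force: [0.1, -0.1, -0.3]
grip_width: 0.01
grasp_force: 60.0
```

>>> play_rows:
  steps:
    - [[0,0,0,0,0,0.145,0.0],[0,0,0,0,0,0.145,0.0],[0,0,0,0,0,0.145,0.0],[0,0,0,0,0,0.145,0.0],[0,0,0,0,0,0.145,0.0],[0,0,0,0,0,0.145,0.0],[0,0,0,0,0,0,0.0]]

```text
time_s: 35.5
tool_pos: [0.4993, 0.3468, 0.2661]
tool_rot: [179.9, 0.1, -10.2]
force: [-0.4, 0.8, -1.1]
grip_width: 0.0094
grasp_force: 60.0
```

>>> play_rows:
  steps:
    - [[0.002,0.02,0,0,0,0,0.0],[0.003,0.03,0,0,0,0,0.0],[0.004,0.0395,0,0,0,0,0.0],[0.004,0.0395,0,0,0,0,0.0],[0.004,0.0395,0,0,0,0,0.0],[0.004,0.0395,0,0,0,0,0.0],[0.004,0.0395,0,0,0,0,0.0],[0.004,0.0395,0,0,0,0,0.0],[0.004,0.0395,0,0,0,0,0.0],[0.004,0.0395,0,0,0,0,0.0],[0.004,0.0395,0,0,0,0,0.0],[0.004,0.0395,0,0,0,0,0.0]]

```text
time_s: 36.7
tool_pos: [0.465, -0.1003, 0.267]
tool_rot: [-180.0, 0.0, -9.9]
force: [0.6, 0.4, -0.6]
grip_width: 0.0095
grasp_force: 60.0
```

>>> play_rows:
  steps:
    - [[0.004,0.0395,0,0,0,0,0.0],[0.004,0.036,0,0,0,0,0.0],[0.0018,0.0246,0,0,0,0,0.0],[0,0,0,0,0,0,0.0],[0,0,0.03,0,0,0,0.0],[0,0,0.04,0,0,0,0.0],[0,0,0.04,0,0,0,0.0],[0,0,0.022,0,0,0,0.0],[0,0,0,0,0,0,0.0],[0,0,0,0,0,0,0.0]]

```text
time_s: 37.7
tool_pos: [0.4579, -0.1985, 0.1357]
tool_rot: [180.0, 0.0, -10.0]
force: [-0.1, -0.8, 0.1]
grip_width: 0.0093
grasp_force: 60.0
```

```bash
python3 - <<'E'
from h import *
W=read_camera("wrist");o=get_obs();print(o["tool_pos"],o["tool_rot"])
q=rect(.4459,-.258,-.1746,0,.12,.008);print(proj(W,q).round(1)[:2])
g=W["frame"].min(axis=2).astype(int)
for y in(157,164,190):print(y,g[y,270:360].tolist())
for t in("plate1_bar","plate2_bar"):
  for r in silhouettes("wrist",t)[:3]:print(t,r["p"],r["extent"])
E
```

```text
[ 0.4586583  -0.19880802  0.13656899] [-1.79995795e+02 -8.16698832e-02 -1.00468994e+01]
[[456.2 188.5]
 [316.1 188.6]]
157 [28, 21, 27, 27, 31, 35, 32, 27, 30, 23, 32, 26, 28, 102, 236, 246, 246, 246, 244, 245, 246, 245, 245, 245, 245, 244, 243, 244, 244, 245, 244, 245, 249, 252, 84, 18, 19, 27, 23, 21, 50, 167, 253, 245, 244, 244, 250, 250, 243, 243, 246, 250, 201, 23, 21, 21, 19, 19, 36, 126, 255, 247, 243, 243, 244, 244, 243, 243, 243, 243, 244, 243, 244, 242, 243, 244, 244, 244, 242, 243, 244, 243, 243, 243, 243, 243, 244, 244, 243, 243]
164 [29, 28, 27, 30, 29, 19, 30, 32, 31, 30, 32, 26, 26, 87, 229, 244, 247, 247, 246, 246, 246, 245, 246, 245, 245, 245, 246, 245, 245, 245, 246, 252, 255, 8, 29, 34, 42, 51, 46, 33, 28, 29, 126, 255, 247, 243, 243, 244, 246, 249, 255, 0, 27, 30, 37, 46, 51, 35, 29, 20, 101, 255, 245, 242, 242, 243, 243, 242, 242, 241, 242, 242, 242, 242, 243, 243, 242, 242, 241, 241, 242, 240, 241, 241, 241, 241, 241, 241, 241, 241]
190 [12, 20, 23, 18, 14, 16, 11, 16, 16, 17, 18, 22, 15, 37, 113, 156, 163, 163, 160, 158, 173, 247, 242, 241, 241, 241, 241, 240, 241, 241, 240, 153, 155, 12, 87, 190, 125, 104, 100, 93, 98, 109, 116, 117, 113, 121, 131, 131, 138, 125, 129, 138, 138, 138, 134, 134, 167, 212, 181, 39, 108, 182, 178, 173, 177, 176, 173, 177, 175, 174, 173, 172, 175, 177, 175, 174, 186, 250, 245, 245, 245, 246, 245, 246, 245, 245, 245, 245, 245, 244]
plate1_bar 0.72 [450.1, 154.2, 523.2, 265.6]
plate2_bar 0.8 [301.6, 168.7, 326.2, 327.5]
```

>>> play_rows:
  steps:
    - [[0,0.001,0.015,0,0,0,0.0],[0,0,0.008,0,0,0,0.0],[0,0,0.006,0,0,0,0.0],[0,0,0.006,0,0,0,0.0],[0,0,0.006,0,0,0,0.0],[0,0,0.006,0,0,0,0.0],[0,0,0.005,0,0,0,0.0],[0,0,0.004,0,0,0,0.0],[0,0,0.003,0,0,0,0.0],[0,0,0,0,0,0,0.0]]

```text
time_s: 38.85
tool_pos: [0.4592, -0.2003, 0.0775]
tool_rot: [180.0, -0.2, -10.1]
force: [2.7, 0.5, 1.0]
grip_width: 0.0094
grasp_force: 60.0
```

>>> play_rows:
  steps:
    - [[0,0,0.002,0,0,0,0.0],[0,0,0.002,0,0,0,0.0],[0,0,0.002,0,0,0,0.0],[0,0,0,0,0,0,0.0],[0,0,0,0,0,0,0.0]]

```text
time_s: 39.35
tool_pos: [0.4587, -0.2002, 0.0712]
tool_rot: [180.0, -0.1, -10.1]
force: [1.3, 0.5, 4.8]
grip_width: 0.0096
grasp_force: 60.0
```

>>> play_rows:
  steps:
    - [[0,0,0.001,0,0,0,0.0],[0,0,0.001,0,0,0,0.0],[0,0,0,0,0,0,0.0],[0,0,0,0,0,0,0.0]]

```text
time_s: 39.75
tool_pos: [0.4589, -0.2005, 0.0708]
tool_rot: [-179.9, -0.1, -10.2]
force: [-2.7, 1.4, 19.6]
grip_width: 0.009
grasp_force: 60.0
```

>>> play_rows:
  steps:
    - [[0,0,-0.001,0,0,0,0.034],[0,0,0,0,0,0,0.034],[0,0,0,0,0,0,0.034],[0,0,-0.01,0,0,0,0.034],[0,0,-0.03,0,0,0,0.034],[0,0,-0.04,0,0,0,0.034],[0,0,-0.05,0,0,0,0.034],[0,0,-0.05,0,0,0,0.034],[-0.024,0.035,-0.02,0,0,0,0.0],[-0.024,0.035,0,0,0,0,0.0],[0,0,0,0,0,0,0.0],[0,0,0,0,0,0,0]]

```text
time_s: 40.95
tool_pos: [0.3973, -0.2612, 0.2697]
tool_rot: [-179.9, -0.1, -10.3]
force: [1.3, 0.4, -0.3]
grip_width: 0.0097
grasp_force: 0.0
```

```bash
python3 - <<'E'
from h import *
W=read_camera("wrist");o=get_obs();print(o["tool_pos"],o["tool_rot"])
y=-.1746;c,s=np.cos(y),np.sin(y)
for k in(.06,-.06):
    b=[.4459-s*k,-.258+c*k]
    P=rect(*b,y,.052,.010,.094);print("exp bar top",k,proj(W,P).round(1).tolist())
f=W["frame"]
for t in("plate1_bar","plate2_bar","opener_grip"):
  for r in silhouettes("wrist",t)[:3]:print(t,round(r["p"],2),np.round(r["extent"]).tolist(),quad(r["pixels"]).tolist())
r=silhouettes("wrist","opener_grip")
if r:print(unproj(W,quad(r[0]["pixels"]),.007).round(3).tolist())
g=f.min(axis=2)
for k in(.06,-.06):
    u=proj(W,[.4459-s*k,-.258+c*k,.094])[0].round().astype(int);print(u,g[u[1],u[0]-20:u[0]+21].tolist(),g[u[1]-40:u[1]+40:2,u[0]].tolist())
E
```

```text
[ 0.39792469 -0.26012639  0.26951231] [-1.79909444e+02 -2.13097657e-02 -1.01775981e+01]
exp bar top 0.06 [[247.1, 154.2], [236.8, 154.2], [233.1, 98.7], [243.9, 98.6]]
exp bar top -0.06 [[370.7, 153.5], [360.4, 153.6], [362.0, 98.0], [372.8, 97.9]]
plate1_bar 0.87 [352.0, 92.0, 373.0, 161.0] [[367.0, 93.0], [373.0, 129.0], [363.0, 158.0], [356.0, 95.0]]
plate2_bar 0.57 [232.0, 91.0, 259.0, 158.0] [[242.0, 91.0], [257.0, 95.0], [249.0, 157.0], [238.0, 152.0]]
plate2_bar 0.22 [10.0, 126.0, 199.0, 224.0] [[199.0, 195.0], [39.0, 220.0], [10.0, 154.0], [183.0, 127.0]]
opener_grip 0.95 [38.0, 168.0, 182.0, 194.0] [[182.0, 174.0], [51.0, 192.0], [41.0, 176.0], [179.0, 166.0]]
opener_grip 0.51 [10.0, 127.0, 200.0, 222.0] [[198.0, 196.0], [37.0, 220.0], [10.0, 155.0], [181.0, 127.0]]
[[0.41, -0.095, 0.007], [0.417, 0.074, 0.007], [0.439, 0.079, 0.007], [0.42, -0.094, 0.007]]
[240 127] [36, 35, 35, 30, 31, 35, 34, 32, 37, 30, 33, 27, 81, 228, 255, 254, 244, 255, 255, 255, 255, 255, 255, 255, 255, 255, 253, 145, 74, 116, 118, 101, 89, 147, 177, 165, 167, 168, 179, 246, 215] [255, 255, 255, 253, 253, 254, 254, 255, 255, 255, 255, 255, 255, 255, 255, 255, 255, 255, 255, 255, 255, 255, 255, 255, 255, 255, 255, 255, 255, 255, 255, 255, 255, 254, 253, 255, 32, 42, 35, 43]
[366 126] [186, 50, 22, 17, 75, 221, 246, 151, 162, 115, 119, 132, 145, 151, 93, 133, 234, 255, 255, 255, 255, 255, 255, 255, 255, 255, 239, 238, 255, 255, 255, 255, 255, 255, 33, 33, 35, 38, 38, 42, 42] [255, 255, 255, 255, 255, 252, 217, 243, 255, 255, 255, 255, 255, 255, 255, 255, 255, 255, 255, 255, 255, 255, 255, 255, 255, 255, 255, 255, 255, 255, 255, 255, 255, 255, 255, 251, 255, 37, 42, 39]
```

Both plates stand where expected (bars at x ≈ 240 and 366 px), and the spatula is still on the mat. Now I close the lid from behind.

>>> play_rows:
  steps:
    - [[0,0,-0.005,0,0,-0.145,0.0],[0,0,-0.005,0,0,-0.145,0.0],[0,0,-0.005,0,0,-0.145,0.0],[0,0,-0.005,0,0,-0.145,0.0],[0,0,0,0,0,-0.145,0.0],[0,0,0,0,0,-0.145,0.0],[0,0,0,0,0,0,0.0]]

```text
time_s: 41.9
tool_pos: [0.3984, -0.2599, 0.2894]
tool_rot: [180.0, 0.1, 39.8]
force: [0.4, 0.5, -0.2]
grip_width: 0.0006
grasp_force: 0.0
```

>>> play_rows:
  steps:
    - [[0.02,-0.014,0,0,0,0,0.0],[0.032,-0.0222,0,0,0,0,0.0],[0.032,-0.0222,0,0,0,0,0.0],[0.032,-0.0222,0,0,0,0,0.0],[0.032,-0.0222,0,0,0,0,0.0],[0.032,-0.0222,0,0,0,0,0.0],[0.032,-0.0222,0,0,0,0,0.0],[0.032,-0.0222,0,0,0,0,0.0],[0.032,-0.0222,0,0,0,0,0.0],[0.032,-0.0222,0,0,0,0,0.0],[0.032,-0.0222,0,0,0,0,0.0],[0.032,-0.0222,0,0,0,0,0.0]]

```text
time_s: 43.1
tool_pos: [0.5194, 0.178, 0.2888]
tool_rot: [180.0, 0.1, 39.5]
force: [0.4, -0.2, 0.5]
grip_width: 0.001
grasp_force: 0.0
```

>>> play_rows:
  steps:
    - [[0.032,-0.0222,0,0,0,0,0.0],[0.032,-0.0222,0,0,0,0,0.0],[0.032,-0.0222,0,0,0,0,0.0],[0.032,-0.0222,0,0,0,0,0.0],[0.032,-0.0222,0,0,0,0,0.0],[0.032,-0.0222,0,0,0,0,0.0],[0.013,-0.009,0,0,0,0,0.0],[0,0,0,0,0,0,0.0],[0,0,0,0,0,0,0.0]]

```text
time_s: 44.0
tool_pos: [0.5861, 0.4157, 0.2883]
tool_rot: [179.9, 0.1, 39.6]
force: [-0.0, -0.6, -0.1]
grip_width: 0.0002
grasp_force: 0.0
```

```bash
python3 - <<'E'
from h import *
T=read_camera("top");o=get_obs();p=o["tool_pos"];print(p,o["tool_rot"])
h=np.array([.5423,.3806]);u=np.array([np.cos(.6927),np.sin(.6927)]);v=np.array([-u[1],u[0]])
print("case x,y from hinge",(p[:2]-h)@u,(p[:2]-h)@v)
E
```

```text
[0.58648119 0.41478536 0.28903254] [1.79939391e+02 7.98404976e-02 3.95325929e+01]
case x,y from hinge 0.05582987295014394 -0.0019083953914322625
```

>>> play_rows:
  steps:
    - [[0,0,0.04,0,0,0,0.0],[0,0,0.03,0,0,0,0.0],[0,0,0.025,0,0,0,0.0],[0,0,0.014,0,0,0,0.0],[0,0,0.01,0,0,0,0.0],[0,0,0,0,0,0,0.0]]

```text
time_s: 44.65
tool_pos: [0.5861, 0.4154, 0.1701]
tool_rot: [-180.0, 0.1, 39.6]
force: [-0.0, -1.0, -0.7]
grip_width: 0.0006
grasp_force: 0.0
```

>>> play_rows:
  steps:
    - [[-0.009,0,0,0,0,0,0.0],[-0.009,0,0,0,0,0,0.0],[-0.009,0,0,0,0,0,0.0],[-0.009,0,0,0,0,0,0.0],[-0.009,0,0,0,0,0,0.0],[-0.009,0,0,0,0,0,0.0],[0,0,0,0,0,0,0.0]]

```text
time_s: 45.35
tool_pos: [0.5432, 0.3806, 0.1704]
tool_rot: [-180.0, 0.1, 39.7]
force: [0.7, 0.3, 0.6]
grip_width: 0.0
grasp_force: 0.0
```

>>> play_rows:
  steps:
    - [[-0.011,0,0.001,0,0,0,0.0],[-0.011,0,0.002,0,0,0,0.0],[-0.01,0,0.006,0,0,0,0.0],[-0.01,0,0.006,0,0,0,0.0],[-0.008,0,0.009,0,0,0,0.0],[-0.008,0,0.009,0,0,0,0.0],[-0.005,0,0.009,0,0,0,0.0],[-0.004,0,0.009,0,0,0,0.0],[-0.002,0,0.008,0,0,0,0.0],[-0.002,0,0.007,0,0,0,0.0],[0,0,0,0,0,0,0.0]]

```text
time_s: 46.45
tool_pos: [0.4892, 0.3357, 0.1032]
tool_rot: [180.0, 0.1, 39.7]
force: [0.4, -0.1, 0.3]
grip_width: 0.0003
grasp_force: 0.0
```

>>> play_rows:
  steps:
    - [[-0.02,0,0,0,0,0,0.0],[0,0,0.003,0,0,0,0.0],[0,0,0.002,0,0,0,0.0],[0,0,0.001,0,0,0,0.0],[0,0,0,0,0,0,0.0],[0,0,0,0,0,0,0.0]]

```text
time_s: 47.05
tool_pos: [0.4746, 0.3235, 0.0993]
tool_rot: [-180.0, 0.1, 39.7]
force: [-4.0, -2.2, 8.1]
grip_width: 0.0004
grasp_force: 4.1
```

>>> play_rows:
  steps:
    - [[0,0,0.001,0,0,0,0.0],[0,0,0,0,0,0,0.0],[0,0,-0.01,0,0,0,0.0],[0,0,-0.03,0,0,0,0.0],[0,0,-0.05,0,0,0,0.0],[0,0,-0.05,0,0,0,0.0],[0,0,-0.04,0,0,0,0.0]]

```text
time_s: 47.75
tool_pos: [0.4757, 0.3242, 0.281]
tool_rot: [180.0, -0.2, 39.7]
force: [0.7, 0.9, -0.5]
grip_width: 0.0001
grasp_force: 0.0
```

>>> play_rows:
  steps:
    - [[-0.03,0.02,0,0,0,0,0.0],[-0.03,0.03,0,0,0,0,0.0],[-0.03,0.03,0,0,0,0,0.0],[-0.03,0.03,0,0,0,0,0.0],[-0.02,0.04,0,0,0,0,0.0],[-0.02,0.04,0,0,0,0,0.0],[0,0,0,0,0,0,0.0],[0,0,0,0,0,0,0.0]]

```text
time_s: 48.55
tool_pos: [0.4736, 0.0745, 0.2782]
tool_rot: [-180.0, -0.1, 39.5]
force: [1.0, 1.2, -0.3]
grip_width: 0.0003
grasp_force: 0.0
```

```bash
python3 - <<'E'
from h import *
o=get_obs();print(o["tool_pos"])
for n,ref in(("top",[(160.3,223.8),(211.8,181),(237,210),(185,255.3)]),("scene",[(227.5,274.5),(272.75,265),(286.25,340),(236.75,351.25)])):
    C=read_camera(n)
    for r in silhouettes(n,"lid")[:1]:
        q=quad(r["pixels"]);print(n,"lid",round(r["p"],2),q.tolist(),ref)
    for r in silhouettes(n,"opener_grip")[:2]:print("op",round(r["p"],2),r["extent"],unproj(C,quad(r["pixels"]),.007).round(3).tolist())
    for r in silhouettes(n,"plate1_bar")[:3]:print("pl",round(r["p"],2),np.round(r["extent"]).tolist(),unproj(C,[[r["extent"][0::2].mean() if hasattr(r["extent"],'mean') else sum(r["extent"][0::2])/2,sum(r["extent"][1::2])/2]],.085).round(3))
    for k in(.06,-.06):print(proj(C,[.4459+.1737*k,-.258+.985*k,.085]).round())
    f0=cv2.imread(f"pics/{n}0.png")[:,:,::-1].astype(int);x0,y0,x1,y1=(155,178,245,262) if n=="top" else (222,262,290,356)
    D=np.abs(f0-C["frame"]).max(2)[y0:y1,x0:x1];print("diff frac >60",(D>60).mean())
E
```

```text
[0.47364177 0.07446596 0.27815017]
top lid 0.8 [[212.0, 181.0], [235.0, 211.0], [184.0, 253.0], [160.0, 223.0]] [(160.3, 223.8), (211.8, 181), (237, 210), (185, 255.3)]
[[403. 226.]]
[[448. 232.]]
diff frac >60 0.0
scene lid 0.66 [[271.0, 266.0], [285.0, 338.0], [237.0, 349.0], [228.0, 278.0]] [(227.5, 274.5), (272.75, 265), (286.25, 340), (236.75, 351.25)]
op 0.63 [328.1, 192.3, 362.3, 243.9] [[0.418, -0.103, 0.007], [0.408, -0.007, 0.007], [0.423, 0.077, 0.007], [0.439, 0.063, 0.007]]
pl 0.83 [376.0, 124.0, 393.0, 148.0] [[ 0.423 -0.294  0.085]]
[[363. 153.]]
[[384. 129.]]
diff frac >60 0.0
```

```bash
python3 -c "
from cell import *
print(sign_off())"
```

```text
the job is handed in; nothing more can be done
None
```

Handed in at about 49 s, with no verdict returned: the lid was pried up with the spatula, both plates present were pressed home in clips, the case is shut, and the spatula is back on its mat; after the pictures ran out I checked the second plate's placing and the final state only by numbers.

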